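Pack away the gluing bench

TASK

Pack away after the gluing class: hang the small metal kettle left standing on the bottle crate by the middle of its handle on the hook of the stand so that it hangs level, and put every white glue bottle that is out on the bench upright into an empty cell of the crate, standing right down on the cell's floor. Three of the crate's cells already hold low black ink jars hidden beneath the cover, so feel for the free cells rather than leaving a bottle perched on a jar. Leave the tape roll, the squeeze bottle, the brush and the glass jar where they are.

Things in the scene. Friction and masses are not known exactly. Their poses are not given: they have to be found in the camera images.
- crate: heavy black bottle crate, 156 x 292 x 70 mm, with a fixed grey cover; does not move. Origin under its centre, z up, long side along y; 2 x 4 cells at 68 mm pitch. Three cells, different each time, hold a squat black ink jar (42 mm diameter, 39 mm tall) in the dark below the cover; which is not reported. A bottle let down there stops on the jar's lid, 39 mm above the cell floor, 25 mm below the cover's top
- kettle: aluminium paint kettle (pail), base 88 and rim 104 mm diameter, 93 mm tall, about 0.15 kg, with a stiff upright bail of flat steel strap; starts standing on the crate's cover. Origin under its centre, z up. The bail lies in its y-z plane: uprights at y = -53 and +53 mm joined by a level top bar along its y, 10 mm wide (along x) and 8 mm high, its axis 175 mm above the origin. Held beside its middle it droops to that side, more so if moved fast
- bail (a point): middle of the top bar of the kettle's bail, on the bar's axis; axes as the kettle's
- hook_stand: fixed steel hook stand: blue foot plate 100 x 120 x 10 mm, post of 18 mm diameter up to 235 mm, one hook arm of 9 mm round bar pointing along the stand's -x. Origin at the post's foot. The arm leaves the post at 226 mm height, dips to a saddle 78 mm from the post's axis and rises to an upturned tip at 116 mm, its top 251 mm high
- saddle (a point): where the axis of the bail's bar lies when it rests across the hook's saddle: 78 mm along the stand's -x from the post's axis, 223.5 mm above the bench
- cell0 (a point): centre of a 48 mm square opening in the crate's cover, at the level of the cover's top (70 mm above the bench; cover 10 mm thick); the cell below is 62 mm wide, its floor 64 mm below this point; axes as the crate's
- cell1 (a point): centre of a 48 mm square opening in the crate's cover, at the level of the cover's top (70 mm above the bench; cover 10 mm thick); the cell below is 62 mm wide, its floor 64 mm below this point; axes as the crate's
- cell2 (a point): centre of a 48 mm square opening in the crate's cover, at the level of the cover's top (70 mm above the bench; cover 10 mm thick); the cell below is 62 mm wide, its floor 64 mm below this point; axes as the crate's
- cell3 (a point): centre of a 48 mm square opening in the crate's cover, at the level of the cover's top (70 mm above the bench; cover 10 mm thick); the cell below is 62 mm wide, its floor 64 mm below this point; axes as the crate's
- cell4 (a point): centre of a 48 mm square opening in the crate's cover, at the level of the cover's top (70 mm above the bench; cover 10 mm thick); the cell below is 62 mm wide, its floor 64 mm below this point; axes as the crate's
- cell5 (a point): centre of a 48 mm square opening in the crate's cover, at the level of the cover's top (70 mm above the bench; cover 10 mm thick); the cell below is 62 mm wide, its floor 64 mm below this point; axes as the crate's
- cell6 (a point): centre of a 48 mm square opening in the crate's cover, at the level of the cover's top (70 mm above the bench; cover 10 mm thick); the cell below is 62 mm wide, its floor 64 mm below this point; axes as the crate's
- cell7 (a point): centre of a 48 mm square opening in the crate's cover, at the level of the cover's top (70 mm above the bench; cover 10 mm thick); the cell below is 62 mm wide, its floor 64 mm below this point; axes as the crate's
- bottle0: white glue bottle with a green label, round, body 40 mm diameter and straight-sided up to 108 mm, then a green cap of 23 mm to 128 mm and a thin nozzle to 142 mm; about 0.11 kg, part used and so bottom-heavy; stands on the bench. Origin at the centre of its underside, z along its axis. May be absent
- bottle1: white glue bottle with a green label, round, body 40 mm diameter and straight-sided up to 108 mm, then a green cap of 23 mm to 128 mm and a thin nozzle to 142 mm; about 0.11 kg, part used and so bottom-heavy; stands on the bench. Origin at the centre of its underside, z along its axis. May be absent
- bottle2: white glue bottle with a green label, round, body 40 mm diameter and straight-sided up to 108 mm, then a green cap of 23 mm to 128 mm and a thin nozzle to 142 mm; about 0.11 kg, part used and so bottom-heavy; stands on the bench. Origin at the centre of its underside, z along its axis. May be absent
- bottle3: white glue bottle with a green label, round, body 40 mm diameter and straight-sided up to 108 mm, then a green cap of 23 mm to 128 mm and a thin nozzle to 142 mm; about 0.11 kg, part used and so bottom-heavy; stands on the bench. Origin at the centre of its underside, z along its axis. May be absent
- bottle4: white glue bottle with a green label, round, body 40 mm diameter and straight-sided up to 108 mm, then a green cap of 23 mm to 128 mm and a thin nozzle to 142 mm; about 0.11 kg, part used and so bottom-heavy; stands on the bench. Origin at the centre of its underside, z along its axis. May be absent
- tape_roll: bystander: yellow tape roll lying flat, 84 mm across, 24 mm high, origin under its centre
- squeeze_bottle: bystander: yellow squeeze bottle, 56 mm diameter, 200 mm tall, origin under its centre
- flat_brush: bystander: brush lying on the bench, about 200 mm long, along its x
- powder_jar: bystander: glass jar, 52 mm diameter, 65 mm tall, origin under its centre

How it is judged:
At the end, for the whole second after the job is handed in: The kettle hangs still on the hook: mid-bar within 25 mm of the saddle, tilt under 0.3 rad, its weight on the stand. Every bottle present stands in a crate cell at rest, underside at most 16 mm above the crate's underside (on the cell floor, not on a jar), tilt under 0.15 rad (distance between bail and saddle below 0.025 m and angle between kettle's own z axis and vertical below 0.3 rad and contact force between kettle and hook_stand above 0.5 N and linear speed of kettle below 0.05 m/s and z of each of bottle0, bottle1, bottle2, bottle3, bottle4 in the frame of crate below 0.016 m and x of bottle0 in the frame of crate between -0.06 and 0.06 m and y of bottle0 in the frame of crate between -0.125 and 0.125 m and angle between each of bottle0, bottle1, bottle2, bottle3, bottle4's own z axis and vertical below 0.15 rad and linear speed of each of bottle0, bottle1, bottle2, bottle3, bottle4 below 0.03 m/s and x of bottle1 in the frame of crate between -0.06 and 0.06 m and y of bottle1 in the frame of crate between -0.125 and 0.125 m and x of bottle2 in the frame of crate between -0.06 and 0.06 m and y of bottle2 in the frame of crate between -0.125 and 0.125 m and x of bottle3 in the frame of crate between -0.06 and 0.06 m and y of bottle3 in the frame of crate between -0.125 and 0.125 m and x of bottle4 in the frame of crate between -0.06 and 0.06 m and y of bottle4 in the frame of crate between -0.125 and 0.125 m); the robot touches nothing.
It fails at once if the tape roll, squeeze bottle, brush or glass jar is shoved more than 40 mm from its place (distance of any of tape_roll, squeeze_bottle, flat_brush, powder_jar from where it was at the start of the episode above 0.04 m).
Of jar0, jar1, jar2, jar3, jar4, jar5, jar6, jar7 only 3 to 3 are there at a start; the rules pass over those that are not, and their reading is None.
Of bottle0, bottle1, bottle2, bottle3, bottle4 only 3 to 5 are there at a start; the rules pass over those that are not, and their reading is None.
At some moment in a run one of bottle0, bottle1, bottle2, bottle3, bottle4 may be knocked a few centimetres aside while the robot is not near it.
It also fails if it takes over 210 s, if anything falls off the work surface, if the arm or the gripper's body presses on something with over 40 N, if the wrist force passes 120 N, or if a joint passes its speed limit or range.

ROBOT

A 7-joint arm with a two-finger parallel gripper is mounted at the origin on the work surface. World frame = base frame: x ahead of the robot, y to its left, z up, the work surface at z = 0. Lengths are in m, angles in rad, forces in N, time in s.
With the tool pointing down it reaches from about 0.425 to 0.925 m from the base axis. Payload 6.8 kg.
Tool frame: the origin (TCP) lies midway between the tips of the shut fingers; the grasp point (between the pads) lies 19 mm behind it; z points along the fingers, y is the line along which they close (so a half turn about z gives the same grasp; the last joint's range is limited). The gripper opens to 88 mm and grips with 3 to 60 N. Pads are 20 mm wide; open, the fingers measure 115 mm over their backs; the gripper's body (75 mm by 178 mm) begins 61 mm behind the grasp point.
Start: joints at [-1.251, 0.477, 0.022, 1.555, -0.011, 1.109, -0.083], TCP at [0.28, 0.614, 0.194] pointing down, gripper open.
Joint ranges: [-2.96, 2.96], [-0.34, 2.1], [-1.41, 1.46], [0.24, 2.44], [-1.37, 4.51], [0.17, 1.92], [-2.96, 2.96]. Speed limits (rad/s): [2.39, 2.39, 3.14, 3.14, 3.14, 3.14, 3.14].

INTERFACE

Orientations are given as a 3x3 rotation matrix whose columns are the frame's x, y, z axes.
In Python, from plant import status, cams, r gives the robot as it stands. The module is installed in compiled form; this text tells all that it offers.
- The arm moves only by the tool arm_command, never from a script. Its argument "plan" is a list of rows, each a list of 5 numbers: the shift along the tool's x, y, z in cm, then the turn about the tool's z in degrees, then the finger opening in cm, from 0 to 8.78. A call has 1 to 12 rows; each row is the pose to reach, as a shift and turn from the pose commanded when the call began, along the tool's axes at that moment; what a row does not reach only later rows make up. A row lasts 1/12 s, in which the tool goes at most 41.7 mm and 7.16 degrees, less where a joint would pass 70% of its speed; a pose out of reach is approached as far as the arm can. A call with a gripper value outside its range is refused whole. The fingers move at their own pace and stop on an object; "force" is the grip in N (left out, the last holds). Time passes only in rows, so rows that repeat a pose let the fingers close. It gives the time, the measured TCP pose, the force, the opening and the grip force at its end, in the units of the state.
- status.read_state(): the state, without advancing time (a new reading comes with each control period).
- cams.get_image(name): name is "scene" or "top"; returns a dict with "color" (400x640x3 uint8, red, green, blue), "mtx" (3x3 intrinsics, pixels), "dist_coeffs" ([k1, k2, p1, p2, k3] as OpenCV has them; the pictures are not rectified), "world_from_camera" (4x4, takes a point from camera to world coordinates). Camera axes: x right, y down, z forward; pixel columns grow to the right and rows downward; lengths in m; the calibration is good to about 2 mm. A picture is of the moment at which its call begins. There is no depth.
- r.finish_job(): hands the job in; it is judged then, once.
The state is a dict: "time": time; "q": joint angles; "qd": joint speeds; "joint_torque": joint torques, N m; "ee_pos": TCP position; "tool_rot": TCP orientation; "ft_force": force on the tool from outside, world axes, zero at the start; "moment": the same for the moment, N m; "gripper_width": finger opening in m; "gripper_force": force on a finger pad.
Only numpy, scipy, OpenCV 4.12 (cv2) and the standard library are available. Lean on these libraries where they do the work, as an engineer would, in place of code of your own. Each camera call takes 0.05 s, during which the arm holds its last target. There are 200 camera calls.

## Working session

There is one attempt and no reset: what is moved stays moved. The work goes in short steps, Python scripts to look and compute and a tool call to move; the robot and the scene stay as the last step left them, time stands still between calls to the robot, and variables do not carry over. Pictures are saved under pics/ and viewed, at most 14 in all, crops included, and the job is handed in when it is done.

Besides the shell and the picture viewer there is one more tool, called after ">>>" as name(argument=value, ...), one argument or row to a line, values as JSON. arm_command: Moves the arm, as the interface text tells. Its arguments: {"type":"object","properties":{"plan":{"type":"array"},"force":{"type":"number"}},"required":["plan"]}

```bash
mkdir -p pics; cat > h.py <<'E'
import numpy as np, cv2
from plant import status, cams, r
def snap(n,f):
    im=cams.get_image(n); cv2.imwrite('pics/'+f,im['color'][:,:,::-1]); np.savez('cal_'+n,K=im['mtx'],d=im['dist_coeffs'],T=im['world_from_camera']); return im
def px2w(n,pts,z):
    c=np.load('cal_'+n+'.npz'); p=cv2.undistortPoints(np.array(pts,float).reshape(-1,1,2),c['K'],c['d'])[:,0]
    d=np.c_[p,np.ones(len(p))]@c['T'][:3,:3].T; o=c['T'][:3,3]
    return o+d*((np.asarray(z)-o[2])/d[:,2])[:,None]
def w2px(n,P):
    c=np.load('cal_'+n+'.npz'); Ti=np.linalg.inv(c['T'])
    return cv2.projectPoints(np.array(P,float).reshape(-1,3),cv2.Rodrigues(Ti[:3,:3])[0],Ti[:3,3],np.array(c['K']),np.array(c['d']))[0][:,0]
E
python3 - <<'E'
from h import *
for n in('top','scene'):
    snap(n,n+'0.png'); c=np.load('cal_'+n+'.npz'); print(c['T'].round(3),c['K'].round(0))
s=status.read_state(); print(s['time'],s['ee_pos'],np.round(s['tool_rot'],3))
E
```

```text
[[-0.022 -0.986  0.162  0.331]
 [-1.     0.02  -0.012  0.081]
 [ 0.009 -0.163 -0.987  1.429]
 [ 0.     0.     0.     1.   ]] [[437.   0. 322.]
 [  0. 437. 197.]
 [  0.   0.   1.]]
[[ 0.119  0.641 -0.758  1.509]
 [ 0.993 -0.072  0.095 -0.072]
 [ 0.006 -0.764 -0.645  0.964]
 [ 0.     0.     0.     1.   ]] [[400.   0. 322.]
 [  0. 400. 199.]
 [  0.   0.   1.]]
0.1 [0.27979176 0.61364809 0.19358829] [[-0.91   0.415 -0.001]
 [ 0.415  0.91  -0.002]
 [-0.    -0.002 -1.   ]]
```

View pics/top0.png

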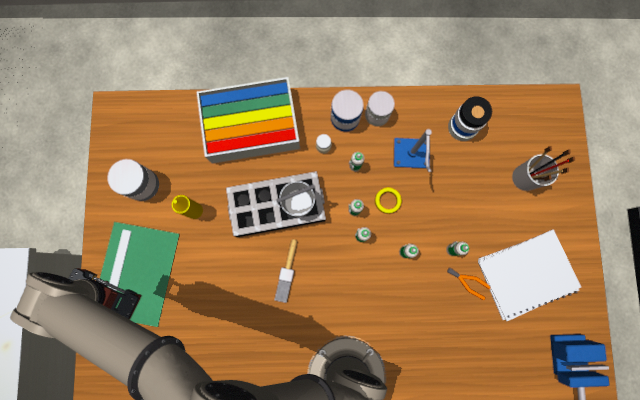

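View pics/scene0.png

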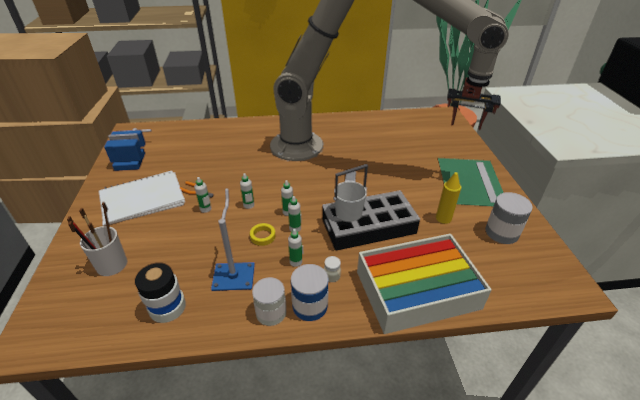

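The pictures show the whole scene. In the top view, five bottles are out near (358,160), (357,207), (364,235), (411,251) and (459,248). The crate is at (276,204) with the kettle at (297,200), and the hook stand is at (412,152). I'll enlarge the area for better pixel readings.

```bash
python3 - <<'E'
import cv2
a=cv2.imread('pics/top0.png')[120:270,215:480]; cv2.imwrite('pics/top0c.png',cv2.resize(a,None,fx=3,fy=3,interpolation=cv2.INTER_CUBIC))
a=cv2.imread('pics/scene0.png')[150:300,170:430]; cv2.imwrite('pics/scene0c.png',cv2.resize(a,None,fx=3,fy=3,interpolation=cv2.INTER_CUBIC))
E
```

```text
(no output)
```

View pics/top0c.png

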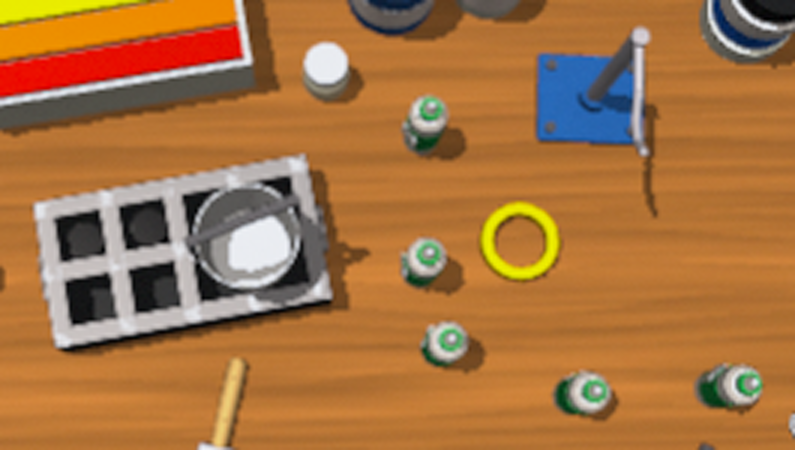

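View pics/scene0c.png

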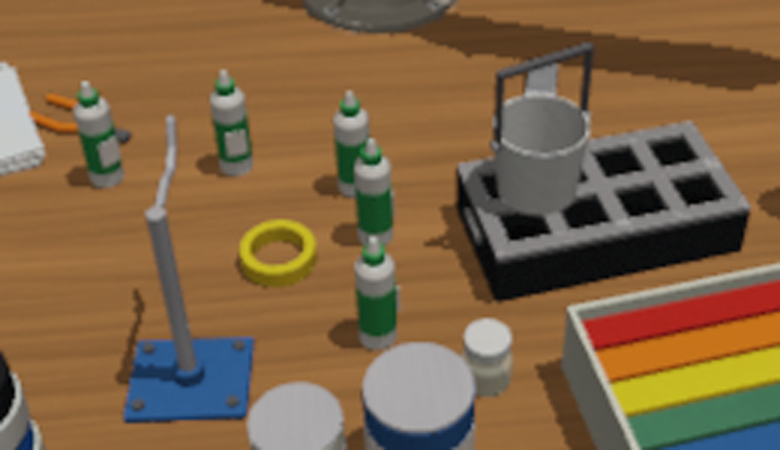

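The crops show the five caps, the crate corners, the bail bar from (190,240) to (298,200), the post top at (641,35) and the hook tip at (643,150) in top-crop pixels. I'll convert these to positions and compare the two cameras.

```bash
python3 - <<'E'
from h import *
np.set_printoptions(suppress=True,precision=3)
t=lambda p:np.array(p)/3+[215,120]
s=lambda p:np.array(p)/3+[170,150]
print('cap top');print(px2w('top',t([(430,110),(428,253),(450,338),(593,389),(744,383)]),.132))
print('noz scene');print(px2w('scene',s([(374,242),(372,142),(349,94),(224,73),(87,85)]),.141))
C=px2w('top',t([(37,207),(302,158),(332,300),(62,346)]),.07);print('crate',C,C.mean(0))
print('bail top',px2w('top',t([(190,240),(298,200)]),.249));print('bail sc',px2w('scene',s([(499,75),(588,48)]),.249))
print('hook top',px2w('top',t([(641,35),(643,150),(641,110)]),[.235,.247,.222]));print('hook sc',px2w('scene',s([(156,214),(170,120)]),[.235,.247]))
print('foot',px2w('top',t([(540,55),(539,140),(640,145)]),.01))
E
```

```text
cap top
[[ 0.667 -0.048  0.132]
 [ 0.52  -0.041  0.132]
 [ 0.435 -0.06   0.132]
 [ 0.382 -0.199  0.132]
 [ 0.384 -0.349  0.132]]
noz scene
[[ 0.676 -0.047  0.141]
 [ 0.524 -0.039  0.141]
 [ 0.438 -0.059  0.141]
 [ 0.383 -0.199  0.141]
 [ 0.388 -0.352  0.141]]
crate [[0.587 0.363 0.07 ]
 [0.634 0.083 0.07 ]
 [0.482 0.055 0.07 ]
 [0.44  0.335 0.07 ]] [0.536 0.209 0.07 ]
bail top [[0.52  0.186 0.249]
 [0.555 0.087 0.249]]
bail sc [[0.564 0.089 0.249]
 [0.528 0.187 0.249]]
hook top [[ 0.71  -0.241  0.235]
 [ 0.596 -0.233  0.247]
 [ 0.64  -0.24   0.222]]
hook sc [[ 0.714 -0.238  0.235]
 [ 0.597 -0.231  0.247]]
foot [[ 0.76  -0.187  0.01 ]
 [ 0.663 -0.181  0.01 ]
 [ 0.655 -0.293  0.01 ]]
```

```bash
cat >> h.py <<'E'
def go(x,y,z,tyaw=None):
    """shift in tool cm / turn deg for TCP to (x,y,z), tool-y axis at world angle tyaw (deg, mod 180)"""
    s=status.read_state(); R=np.array(s['tool_rot']); d=R.T@(np.array([x,y,z])-s['ee_pos'])*100
    a=np.degrees(np.arctan2(R[1,1],R[0,1])); t=0 if tyaw is None else -((tyaw-a+90)%180-90)
    print('shift',d.round(2),'turn',round(t,1),'| now',np.round(s['ee_pos'],4),'yaw',round(a,1),'t',round(s['time'],2),'w',round(s['gripper_width'],4),'gf',np.round(s['gripper_force'],1),'F',np.round(s['ft_force'],1))
E
python3 -c "
from h import *
go(.536,.154,.31,19.5)
im=cv2.imread('pics/top0.png')[160:240,220:330].astype(float)
cv2.imwrite('pics/dark.png',cv2.resize(np.clip((im/255)**.4*255,0,255).astype('uint8'),None,fx=6,fy=6,interpolation=cv2.INTER_CUBIC))"
```

```text
shift [-42.38 -31.21 -11.59] turn 46.0 | now [0.2798 0.6136 0.1936] yaw 65.5 t 0.1 w 0.0879 gf 0.0 F [ 0.5  0.  -0.2]
```

>>> arm_command(
  plan=[
    [0,0,-4,5,6],
    [0,0,-8,10,6],
    [-3,-2,-11.6,15,6],
    [-42.4,-31.2,-11.6,46,6],
    [-42.4,-31.2,-11.6,46,6],
    [-42.4,-31.2,-11.6,46,6],
    [-42.4,-31.2,-11.6,46,6],
    [-42.4,-31.2,-11.6,46,6],
    [-42.4,-31.2,-11.6,46,6],
    [-42.4,-31.2,-11.6,46,6],
    [-42.4,-31.2,-11.6,46,6],
    [-42.4,-31.2,-11.6,46,6],
  ],
  force=20,
)

```text
time: 1.1
ee_pos: [0.4776, 0.259, 0.3087]
tool_rot: [[-0.334, 0.943, -0.0], [0.943, 0.334, 0.0], [0.0, -0.0, -1.0]]
ft_force: [1.7, 0.2, -0.5]
gripper_width: 0.0599
gripper_force: 0.0
```

```bash
python3 -c "
from h import *
go(.536,.154,.31,19.5)"
```

```text
shift [-11.85   2.    -0.13] turn -0.0 | now [0.4776 0.259  0.3087] yaw 19.5 t 1.1 w 0.0599 gf 0.0 F [ 1.7  0.2 -0.5]
```

>>> arm_command(
  plan=[
    [-11.9,2,-0.1,0,6],
    [-11.9,2,-0.1,0,6],
    [-11.9,2,-0.1,0,6],
    [-11.9,2,-0.1,0,6],
    [-11.9,2,-0.1,0,6],
    [-11.9,2,-0.1,0,6],
  ],
)

```text
time: 1.6
ee_pos: [0.5353, 0.1563, 0.3095]
tool_rot: [[-0.334, 0.943, -0.001], [0.943, 0.334, 0.0], [0.001, -0.001, -1.0]]
ft_force: [1.1, 0.6, -0.6]
gripper_width: 0.0598
gripper_force: 0.0
```

```bash
python3 -c "
from h import *
go(.536,.154,.226,19.5)
a=snap('top','t1.png')['color'][150:250,225:345,::-1]; b=snap('scene','s1.png')['color'][90:250,310:430,::-1]
cv2.imwrite('pics/c1.png',np.hstack([cv2.resize(a,(400,333)),cv2.resize(b,(250,333))]))"
```

```text
shift [-0.25 -0.01  8.35] turn 0.0 | now [0.5353 0.1563 0.3095] yaw 19.5 t 1.6 w 0.0598 gf 0.0 F [ 1.1  0.6 -0.6]
```

View pics/c1.png

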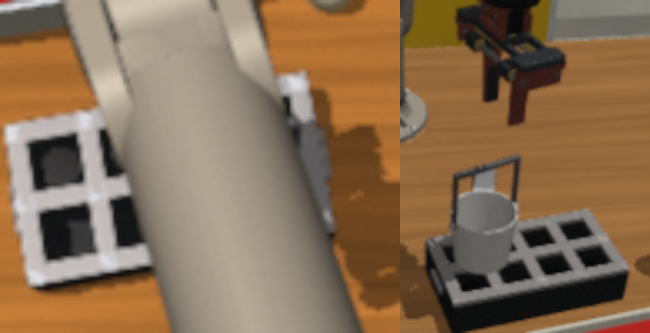

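The fingers hover over the bar a little to its +y side and are lined up across it. I'll lower and grip.

>>> arm_command(
  plan=[
    [-0.2,0,2.5,0,6],
    [-0.2,0,5,0,6],
    [-0.2,0,7,0,6],
    [-0.2,0,8.3,0,6],
    [-0.2,0,8.3,0,6],
    [-0.2,0,8.3,0,0],
    [-0.2,0,8.3,0,0],
    [-0.2,0,8.3,0,0],
    [-0.2,0,8.3,0,0],
    [-0.2,0,8.3,0,0],
    [-0.2,0,8.3,0,0],
    [-0.2,0,8.3,0,0],
  ],
  force=55,
)

```text
time: 2.7
ee_pos: [0.5366, 0.1537, 0.2271]
tool_rot: [[-0.334, 0.943, 0.0], [0.943, 0.334, 0.0], [0.0, 0.0, -1.0]]
ft_force: [-0.1, 0.5, -0.4]
gripper_width: 0.0166
gripper_force: 0.0
```

>>> arm_command(
  plan=[
    [0,0,0,0,0],
    [0,0,0,0,0],
    [0,0,0,0,0],
    [0,0,0,0,0],
    [0,0,0,0,0],
    [0,0,-0.5,0,0],
    [0,0,-1,0,0],
    [0,0,-2,0,0],
    [0,0,-3,0,0],
    [0,0,-4,0,0],
    [0,0,-4,0,0],
    [0,0,-4,0,0],
  ],
)

```text
time: 3.7
ee_pos: [0.537, 0.1539, 0.2679]
tool_rot: [[-0.334, 0.943, 0.002], [0.943, 0.334, 0.001], [0.0, 0.002, -1.0]]
ft_force: [0.4, 0.1, -0.2]
gripper_width: 0.0004
gripper_force: 0.0
```

```bash
python3 -c "
from h import *
go(.51,-.235,.341,-3.7)
b=snap('scene','s2.png')['color'][80:260,250:450,::-1]
cv2.imwrite('pics/c2.png',cv2.resize(b,(600,540)))"
```

```text
shift [-35.76 -15.51  -7.35] turn 23.2 | now [0.537  0.1539 0.2679] yaw 19.5 t 3.7 w 0.0004 gf 0.0 F [ 0.4  0.1 -0.2]
```

View pics/c2.png

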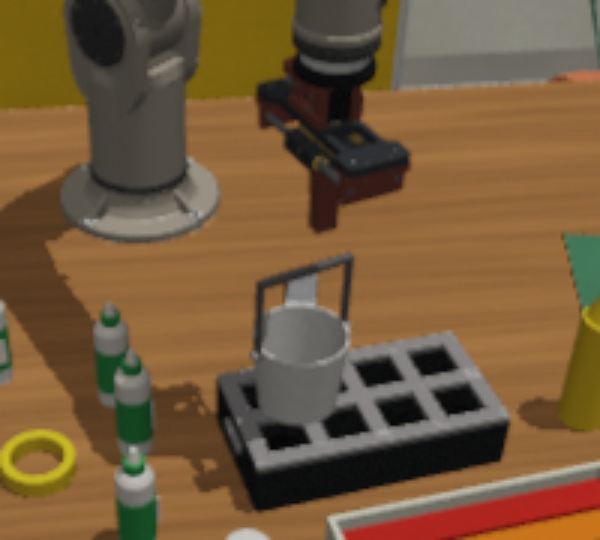

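The fingers shut on nothing: the tips are at crop (322,228) and the bar is below them at (305,268). I'll check the geometry by projecting the TCP and triangulating the bar.

```bash
python3 - <<'E'
from h import *
np.set_printoptions(suppress=True,precision=4)
s=status.read_state()
print('tcp px scene',w2px('scene',[s['ee_pos']]),'seen ~(357,156)')
def tri(a,b):
    P=[]
    for n,p in(('top',a),('scene',b)):
        o=px2w(n,[p],0.)[0]; c=np.load('cal_%s.npz'%n)['T'][:3,3]; P.append((c,(o-c)/np.linalg.norm(o-c)))
    A=sum(np.eye(3)-np.outer(d,d) for c,d in P); q=sum((np.eye(3)-np.outer(d,d))@c for c,d in P)
    x=np.linalg.solve(A,q); print(x,[np.linalg.norm(np.cross(x-c,d)).round(4) for c,d in P])
t=lambda x,y:(x/3+215,y/3+120); S=lambda x,y:(x/3+170,y/3+150)
tri(t(190,240),S(588,48)); tri(t(298,200),S(499,75)); tri(t(244,220),S(543,62))
print('crate scene',px2w('scene',[S(743,213),S(503,290),S(690,125)],[.07,.07,.07]),w2px('scene',[[.537,.154,.226]]))
for z in(.245,): print('bar proj',w2px('scene',[[.524,.187,z],[.56,.087,z]]),w2px('top',[[.524,.187,z],[.56,.087,z]]))
E
```

```text
tcp px scene [[356.2477 163.3937]] seen ~(357,156)
[0.5208 0.1877 0.2436] [np.float64(0.0012), np.float64(0.0012)]
[0.5561 0.0889 0.2433] [np.float64(0.0018), np.float64(0.0018)]
[0.5385 0.1378 0.2426] [np.float64(0.0008), np.float64(0.0008)]
crate scene [[0.6044 0.3571 0.07  ]
 [0.6874 0.0807 0.07  ]
 [0.45   0.3402 0.07  ]] [[355.5181 174.4019]]
bar proj [[365.635  166.2597]
 [335.3044 175.3476]] [[278.1057 198.7006]
 [314.3452 185.0749]]
```

```bash
python3 - <<'E'
from h import *
np.set_printoptions(suppress=True,precision=1)
def tips(p,a,w):
    y=np.array([np.cos(np.radians(a)),np.sin(np.radians(a)),0]); p=np.array(p); return np.array([p-y*w/2,p,p+y*w/2])
cfg={'scene0':((.2798,.6136,.1936),65.5,.1),'s1':((.5353,.1563,.3095),19.5,.073),'s2':((.537,.1539,.2679),19.5,.013)}
out=[]
for f,(p,a,w) in cfg.items():
    q=w2px('scene',tips(p,a,w)); print(f,q.tolist())
    im=cv2.imread('pics/%s.png'%f); c=q[1].astype(int); k=im[c[1]-45:c[1]+25,c[0]-35:c[0]+35]
    k=cv2.resize(k,None,fx=5,fy=5,interpolation=cv2.INTER_CUBIC)
    for u in (q-(c-[35,45]))*5: cv2.circle(k,tuple(int(v) for v in u),4,(0,255,255),1)
    out.append(k)
cv2.imwrite('pics/tips.png',np.hstack(out)[:, :].astype('uint8') if 0 else cv2.resize(np.hstack(out),(798,266)))
E
```

```text
scene0 [[449.6824017575176, 130.22003830519645], [463.3716186923791, 132.38577109303864], [477.26543939346027, 134.58519927584655]]
s1 [[351.7908585274731, 145.30512999006152], [357.8924795243767, 151.33758056444242], [364.2567375753566, 157.63018265158343]]
s2 [[355.2511603322992, 162.15196437085154], [356.32768583544845, 163.26573794340183], [357.4121476875413, 164.3877354988475]]
```

View pics/tips.png

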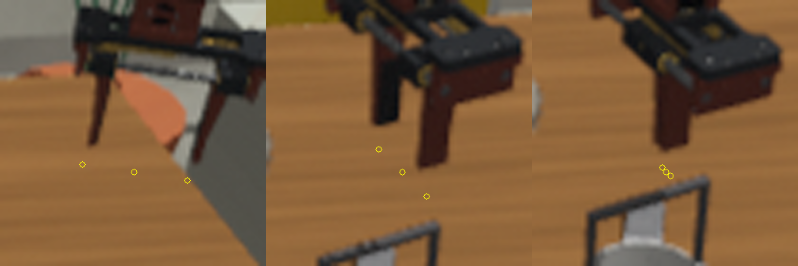

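```bash
python3 - <<'E'
from h import *
np.set_printoptions(suppress=True,precision=1)
p=np.array((.2798,.6136,.1936)); y=np.array([.415,.91,0])
q=w2px('top',[p-y*.05,p,p+y*.05]); print(q)
q2=w2px('top',[p-y*.05+[0,0,.023],p+[0,0,.023],p+y*.05+[0,0,.023]])
im=cv2.imread('pics/top0.png'); x0,y0=50,245; k=cv2.resize(im[y0:y0+90,x0:x0+120],None,fx=6,fy=6,interpolation=cv2.INTER_CUBIC)
k=np.clip((k/255.)**.5*255,0,255).astype('uint8')
for u in q: cv2.circle(k,tuple(int(v) for v in (u-[x0,y0])*6),4,(0,255,255),1)
for u in q2: cv2.circle(k,tuple(int(v) for v in (u-[x0,y0])*6),4,(255,255,0),1)
cv2.imwrite('pics/tt.png',k)
E
```

```text
[[142.3 299.2]
 [126.2 291.9]
 [110.2 284.6]]
```

View pics/tt.png

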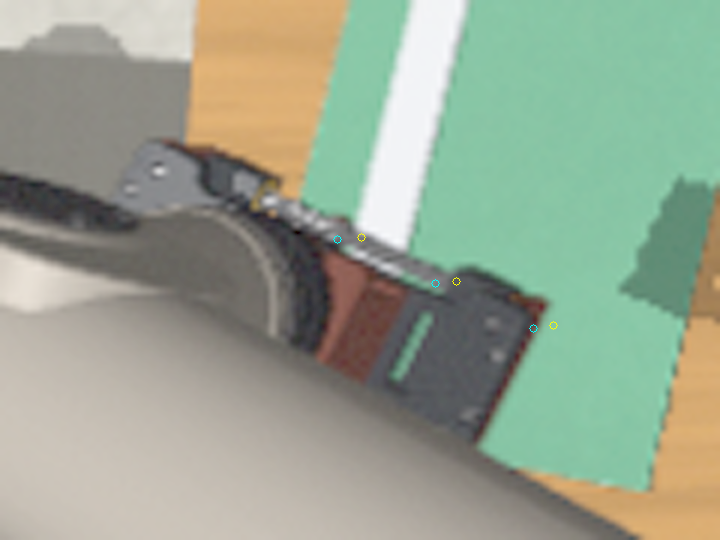

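The tips sit about 25 mm higher in the picture than the reported TCP. That offset is the same in all three views, and it explains the miss, because the fingers shut just above the bar. Going lower is safe since the rim is at 0.163, so I'll retry at measured z ≈ 0.203.

>>> arm_command(
  plan=[
    [0,0,0,0,6],
    [0,0,0,0,6],
    [0,0,0,0,6],
    [0,0,0,0,6],
    [0,0,0,0,6],
    [0,0,0,0,6],
    [0,0,1.5,0,6],
    [0,0,3,0,6],
    [0,0,4.5,0,6],
    [0,0,5.5,0,6],
    [0,0,6.5,0,6],
    [0,0,6.5,0,6],
  ],
)

```text
time: 4.75
ee_pos: [0.5354, 0.1534, 0.2]
tool_rot: [[-0.334, 0.943, -0.003], [0.943, 0.334, -0.001], [-0.0, -0.003, -1.0]]
ft_force: [-0.5, -0.2, 0.2]
gripper_width: 0.06
gripper_force: 0.0
```

>>> arm_command(
  plan=[
    [0,0,0,0,0],
    [0,0,0,0,0],
    [0,0,0,0,0],
    [0,0,0,0,0],
    [0,0,0,0,0],
    [0,0,0,0,0],
    [0,0,0,0,0],
    [0,0,0,0,0],
    [0,0,0,0,0],
    [0,0,0,0,0],
    [0,0,0,0,0],
    [0,0,0,0,0],
  ],
)

```text
time: 5.75
ee_pos: [0.5365, 0.1538, 0.2019]
tool_rot: [[-0.334, 0.943, -0.0], [0.943, 0.334, 0.0], [0.0, -0.0, -1.0]]
ft_force: [-1.3, 1.0, 1.2]
gripper_width: 0.0093
gripper_force: 55.0
```

The bar is gripped: width 9.3 mm, 55 N. I'll lift it gently.

>>> arm_command(
  plan=[
    [0,0,-0.3,0,0],
    [0,0,-0.8,0,0],
    [0,0,-1.6,0,0],
    [0,0,-2.6,0,0],
    [0,0,-3.8,0,0],
    [0,0,-5,0,0],
    [0,0,-6.3,0,0],
    [0,0,-7.6,0,0],
    [0,0,-8.9,0,0],
    [0,0,-10.2,0,0],
    [0,0,-11.2,0,0],
    [0,0,-11.5,0,0],
  ],
  force=60,
)

```text
time: 6.75
ee_pos: [0.5374, 0.1539, 0.3193]
tool_rot: [[-0.333, 0.943, 0.003], [0.943, 0.333, 0.002], [0.0, 0.003, -1.0]]
ft_force: [0.5, -0.1, -2.4]
gripper_width: 0.0094
gripper_force: 60.0
```

```bash
python3 -c "
from h import *
th=np.radians(-3.7); off=.017
go(.51-off*np.sin(th),-.235+off*np.cos(th),.317,-3.7)
snap('top','t3.png')
b=snap('scene','s3.png')['color'][80:260,250:450,::-1]
cv2.imwrite('pics/c3.png',cv2.resize(b,(500,450)))"
```

```text
shift [-34.19 -14.88   0.16] turn 23.2 | now [0.5374 0.1539 0.3193] yaw 19.5 t 6.75 w 0.0094 gf 60.0 F [ 0.5 -0.1 -2.4]
```

View pics/c3.png

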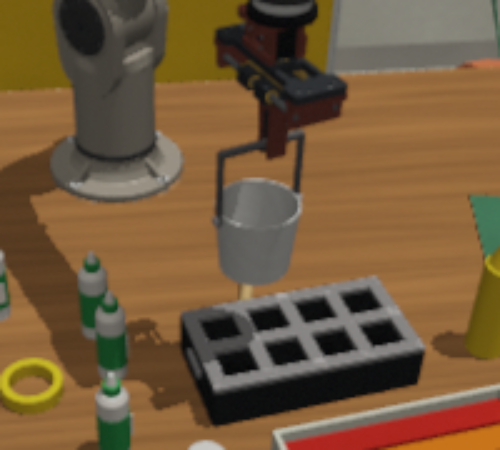

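The kettle hangs level in the grip, with the finger a little right of mid-bar. I'll carry it over at moderate speed.

>>> arm_command(
  plan=[
    [-0.5,-0.2,0,0,0],
    [-1.5,-0.7,0,1,0],
    [-3,-1.3,0,2,0],
    [-5,-2.2,0,4,0],
    [-7,-3.1,0,6,0],
    [-9,-3.9,0,8,0],
    [-11,-4.8,0,10,0],
    [-13,-5.7,0,12,0],
    [-15,-6.5,0,13.5,0],
    [-17,-7.4,0,15,0],
    [-18.5,-8,0,15,0],
    [-19,-8.3,0,15,0],
  ],
)

```text
time: 7.85
ee_pos: [0.5212, -0.0574, 0.3171]
tool_rot: [[-0.073, 0.997, 0.0], [0.997, 0.073, -0.001], [-0.001, 0.0, -1.0]]
ft_force: [0.3, 0.9, -2.8]
gripper_width: 0.0091
gripper_force: 60.0
```

```bash
python3 -c "
from h import *
th=np.radians(-3.7); off=.017
go(.51-off*np.sin(th),-.235+off*np.cos(th),.317,-3.7)"
```

```text
shift [-15.94  -2.18   0.02] turn 7.9 | now [ 0.5212 -0.0574  0.3171] yaw 4.2 t 7.85 w 0.0091 gf 60.0 F [ 0.3  0.9 -2.8]
```

>>> arm_command(
  plan=[
    [-0.5,0,0,0,0],
    [-1.5,-0.2,0,1,0],
    [-3,-0.4,0,2,0],
    [-5,-0.7,0,3,0],
    [-7,-1,0,4,0],
    [-9,-1.3,0,5,0],
    [-11,-1.6,0,6,0],
    [-13,-1.9,0,7,0],
    [-14.5,-2.1,0,8,0],
    [-15.5,-2.2,0,8,0],
    [-15.9,-2.2,0,8,0],
    [-15.9,-2.2,0,8,0],
  ],
)

```text
time: 8.85
ee_pos: [0.5122, -0.214, 0.3167]
tool_rot: [[0.062, 0.998, -0.0], [0.998, -0.062, -0.0], [-0.0, -0.0, -1.0]]
ft_force: [0.4, -0.7, -3.0]
gripper_width: 0.0094
gripper_force: 60.0
```

```bash
python3 -c "
from h import *
go(.51,-.218,.229,-3.7)
b=snap('scene','s4.png')['color'][80:280,170:350,::-1]
cv2.imwrite('pics/c4.png',cv2.resize(b,(540,600),interpolation=2))"
```

```text
shift [-0.41 -0.19  8.77] turn 0.1 | now [ 0.5122 -0.214   0.3167] yaw -3.6 t 8.85 w 0.0094 gf 60.0 F [ 0.4 -0.7 -3. ]
```

View pics/c4.png

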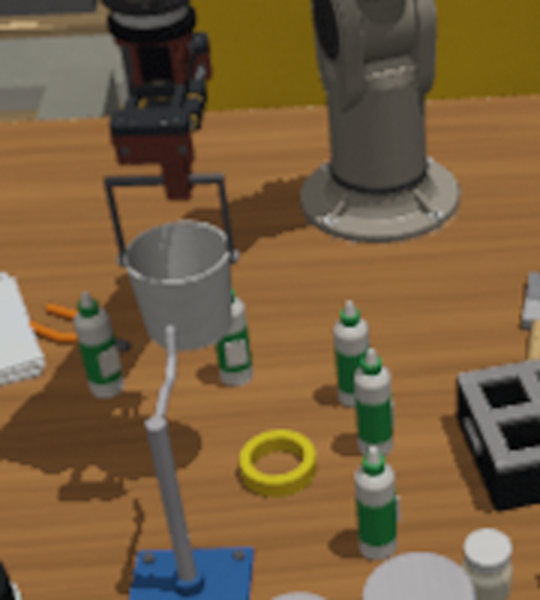

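The kettle is level and in front of the hook tip at crop (171,330), and its bar runs (108,180)–(222,180). I'll check the bar's middle and refine the hook line.

```bash
python3 -c "
from h import *
np.set_printoptions(suppress=True,precision=3)
f=lambda p:np.array(p)/3+[170,80]
print(px2w('scene',f([(108,180),(222,180),(165,180)]),.362))
print(px2w('scene',f([(171,329),(157,424)]),[.249,.235]))
"
```

```text
[[ 0.51  -0.278  0.362]
 [ 0.521 -0.171  0.362]
 [ 0.515 -0.224  0.362]]
[[ 0.598 -0.23   0.249]
 [ 0.714 -0.237  0.235]]
```

>>> arm_command(
  plan=[
    [-0.1,0,0.5,0,0],
    [-0.2,0,1.3,0,0],
    [-0.3,0,2.2,0,0],
    [-0.4,0,3.2,0,0],
    [-0.4,0,4.2,0,0],
    [-0.4,0,5.2,0,0],
    [-0.4,0,6.2,0,0],
    [-0.4,0,7.2,0,0],
    [-0.4,0,8,0,0],
    [-0.4,0,8.5,0,0],
    [-0.4,0,8.7,0,0],
    [-0.4,0,8.7,0,0],
  ],
)

```text
time: 9.9
ee_pos: [0.5118, -0.2173, 0.2294]
tool_rot: [[0.061, 0.998, -0.001], [0.998, -0.061, 0.0], [-0.0, -0.001, -1.0]]
ft_force: [0.4, 0.1, -2.0]
gripper_width: 0.0093
gripper_force: 60.0
```

The grip is about 12 mm off mid-bar. I'll keep the finger about 20 mm beside the hook line and slide the bar over the tip.

>>> arm_command(
  plan=[
    [0.4,0.3,0,0,0],
    [0.8,1,0,0,0],
    [1.2,2,0,0,0],
    [1.2,3.2,0,0,0],
    [1.2,4.4,0,0,0],
    [1.2,5.6,0,0,0],
    [1.2,6.8,0,0,0],
    [1.2,8,0,0,0],
    [1.2,9.2,0,0,0],
    [1.2,10.4,0,0,0],
    [1.2,11.4,0,0,0],
    [1.2,11.8,0,0,0],
  ],
)

```text
time: 10.9
ee_pos: [0.6327, -0.2115, 0.2295]
tool_rot: [[0.059, 0.998, 0.001], [0.998, -0.059, -0.0], [-0.0, 0.001, -1.0]]
ft_force: [-0.4, 0.6, -2.4]
gripper_width: 0.0091
gripper_force: 60.0
```

```bash
python3 -c "
from h import *
go(.631,-.212,.181,-3.7)
snap('top','t5.png')
b=snap('scene','s5.png')['color'][110:270,190:310,::-1]
cv2.imwrite('pics/c5.png',cv2.resize(b,(450,600),interpolation=2))"
```

```text
shift [-0.06 -0.17  4.85] turn 0.3 | now [ 0.6327 -0.2115  0.2295] yaw -3.4 t 10.9 w 0.0091 gf 60.0 F [-0.4  0.6 -2.4]
```

View pics/c5.png

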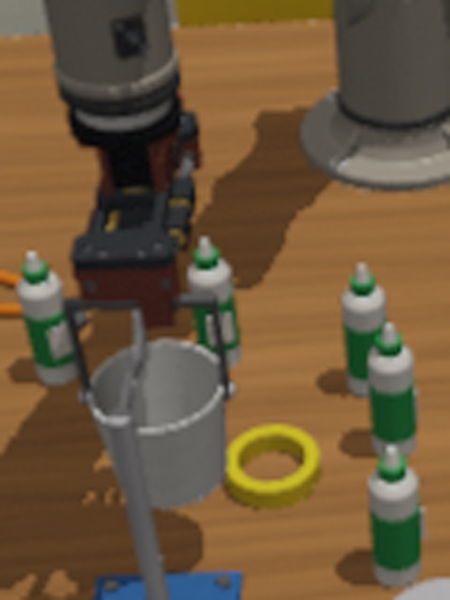

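The hook passes through the bail: its tip is at (137,312), the bar is at about row 300, and the finger is to the right of the hook. I'll lower it onto the saddle.

>>> arm_command(
  plan=[
    [0,-0.1,0.4,0,0],
    [0,-0.1,0.9,0,0],
    [0,-0.1,1.4,0,0],
    [0,-0.1,1.9,0,0],
    [0,-0.1,2.4,0,0],
    [0,-0.1,2.9,0,0],
    [0,-0.1,3.4,0,0],
    [0,-0.1,3.8,0,0],
    [0,-0.1,4.1,0,0],
    [0,-0.1,4.3,0,0],
    [0,-0.1,4.5,0,0],
    [0,-0.1,4.5,0,0],
  ],
)

```text
time: 12.0
ee_pos: [0.6293, -0.2124, 0.1845]
tool_rot: [[0.061, 0.998, -0.0], [0.998, -0.061, 0.0], [0.0, -0.0, -1.0]]
ft_force: [-0.4, -0.5, -2.6]
gripper_width: 0.009
gripper_force: 60.0
```

>>> arm_command(
  plan=[
    [0,0,0.1,0,0],
    [0,0,0.2,0,0],
    [0,0,0.3,0,0],
    [0,0,0.4,0,0],
    [0,0,0.4,0,0],
  ],
)

```text
time: 12.42
ee_pos: [0.6304, -0.2129, 0.1824]
tool_rot: [[0.061, 0.998, 0.003], [0.998, -0.061, -0.0], [-0.0, 0.003, -1.0]]
ft_force: [-1.0, 1.1, 6.3]
gripper_width: 0.0099
gripper_force: 60.0
```

```bash
python3 -c "
from h import *
go(.631,-.212,.181,-3.7)
b=snap('scene','s6.png')['color'][110:270,190:310,::-1]
cv2.imwrite('pics/c6.png',cv2.resize(b,(450,600),interpolation=2))"
```

```text
shift [0.09 0.06 0.14] turn 0.2 | now [ 0.6304 -0.2129  0.1824] yaw -3.5 t 12.42 w 0.0099 gf 60.0 F [-1.   1.1  6.3]
```

View pics/c6.png

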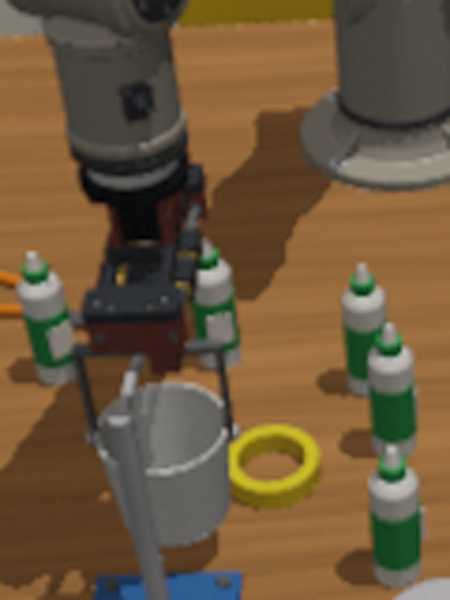

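The weight is on the hook now: the force jumped to +6.3 N and z matches the saddle. I'll release with a small opening and retreat straight up.

>>> arm_command(
  plan=[
    [0,0,-0.1,0,2.4],
    [0,0,-0.1,0,2.4],
    [0,0,-0.1,0,2.4],
    [0,0,-0.1,0,2.4],
    [0,0,-0.1,0,2.4],
    [0,0,-1,0,2.4],
    [0,0,-2.5,0,2.4],
    [0,0,-4.5,0,2.4],
    [0,0,-7,0,2.4],
    [0,0,-11,0,2.4],
    [0,0,-15,0,2.4],
    [0,0,-15,0,2.4],
  ],
  force=20,
)

```text
time: 13.47
ee_pos: [0.6323, -0.2148, 0.3402]
tool_rot: [[0.062, 0.998, 0.012], [0.998, -0.062, -0.003], [-0.003, 0.013, -1.0]]
ft_force: [0.5, -0.1, 0.8]
gripper_width: 0.024
gripper_force: 0.0
```

```bash
python3 -c "
from h import *
go(.5,.3,.33,-3.7)
b=snap('scene','s7.png')['color'][110:270,190:310,::-1]
cv2.imwrite('pics/c7.png',cv2.resize(b,(450,600),interpolation=2))"
```

```text
shift [ 50.57 -16.4    0.67] turn 0.1 | now [ 0.6323 -0.2148  0.3402] yaw -3.6 t 13.47 w 0.024 gf 0.0 F [ 0.5 -0.1  0.8]
```

View pics/c7.png

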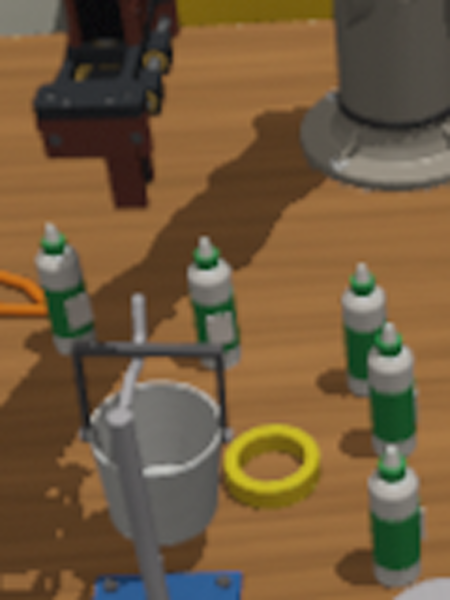

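The kettle hangs level on the hook. The left bottle has been knocked, from crop (35,310) to (60,290). I'll use the last picture on the crate cells, brightened, and find the bottles numerically.

```bash
cat >> h.py <<'E'
def caps(im,n,z):
    h=cv2.cvtColor(im['color'],cv2.COLOR_RGB2HSV); m=cv2.inRange(h,(45,90,40),(90,255,255))
    k,l,st,ce=cv2.connectedComponentsWithStats(m,connectivity=4); o=[]
    for i in range(1,k):
        if 5<=st[i,4]<=400:
            w=px2w(n,[ce[i]],z)[0]
            if .3<w[0]<.9 and -.5<w[1]<.12: o.append((*w[:2].round(4),st[i,4],*ce[i].round(1)))
    return o
E
python3 - <<'E'
from h import *
im=snap('top','t7.png'); a=im['color'][165:245,222:332,::-1].astype(float)
cv2.imwrite('pics/d7.png',cv2.resize((np.clip(a/90,0,1)**.6*255).astype('uint8'),None,fx=6.5,fy=6.5,interpolation=cv2.INTER_CUBIC))
for c in caps(im,'top',.128): print('T',*c)
for c in caps(cams.get_image('scene'),'scene',.118): print('S',*c)
# fit crate cover pose check by projected corners
cen=np.array([.536,.209]); 
for yaw in (.157,):
    ux=np.array([np.cos(yaw),np.sin(yaw)]);uy=np.array([-np.sin(yaw),np.cos(yaw)])
    for i in (1,-1):
        for j in (1.5,.5,-.5,-1.5):
            p=cen+ux*i*.034+uy*j*.068; q=w2px('top',[[*p,.006],[*p,.045],[*p,.07]]); 
            g=im['color'].astype(float).mean(2)
            print(p.round(3),q.round(1).tolist(), 'lid',g[int(q[1][1])-1:int(q[1][1])+2,int(q[1][0])-1:int(q[1][0])+2].mean().round(0),'floor',g[int(q[0][1])-1:int(q[0][1])+2,int(q[0][0])-1:int(q[0][0])+2].mean().round(0))
E
```

```text
T 0.6661 -0.0469 18 357.7 157.4
T 0.6355 -0.0417 24 356.4 167.2
T 0.5186 -0.0414 16 357.6 205.1
T 0.4948 -0.0294 18 353.9 213.1
T 0.4335 -0.0594 22 364.6 233.3
T 0.4165 -0.0411 15 358.7 239.1
T 0.3417 -0.3416 27 461.0 262.2
T 0.3352 -0.3095 22 450.4 264.7
S 0.3422 -0.345 18 203.8 175.5
S 0.3782 -0.2021 20 244.6 179.0
S 0.4351 -0.0596 19 286.4 186.2
S 0.4422 -0.3268 68 206.2 193.0
S 0.4631 -0.1978 39 245.2 194.3
S 0.5235 -0.0604 99 287.5 203.1
S 0.5048 -0.179 6 250.7 202.0
S 0.6076 -0.0435 134 294.5 220.4
S 0.6715 -0.0494 27 293.9 235.3
S 0.7464 -0.05 154 295.5 254.2
[0.554 0.315] [[245.7, 202.1], [243.7, 200.3], [242.3, 199.1]] lid 56.0 floor 56.0
[0.564 0.248] [[266.1, 198.5], [264.7, 196.6], [263.7, 195.3]] lid 51.0 floor 51.0
[0.575 0.181] [[286.5, 194.9], [285.6, 192.9], [285.0, 191.5]] lid 48.0 floor 49.0
[0.586 0.114] [[306.8, 191.4], [306.5, 189.2], [306.3, 187.8]] lid 39.0 floor 41.0
[0.486 0.304] [[248.8, 222.4], [246.9, 221.1], [245.6, 220.2]] lid 39.0 floor 56.0
[0.497 0.237] [[269.4, 218.8], [268.0, 217.4], [267.1, 216.4]] lid 54.0 floor 54.0
[0.508 0.17 ] [[289.9, 215.1], [289.1, 213.6], [288.6, 212.6]] lid 50.0 floor 50.0
[0.518 0.103] [[310.4, 211.5], [310.1, 209.9], [310.0, 208.8]] lid 47.0 floor 47.0
```

View pics/d7.png

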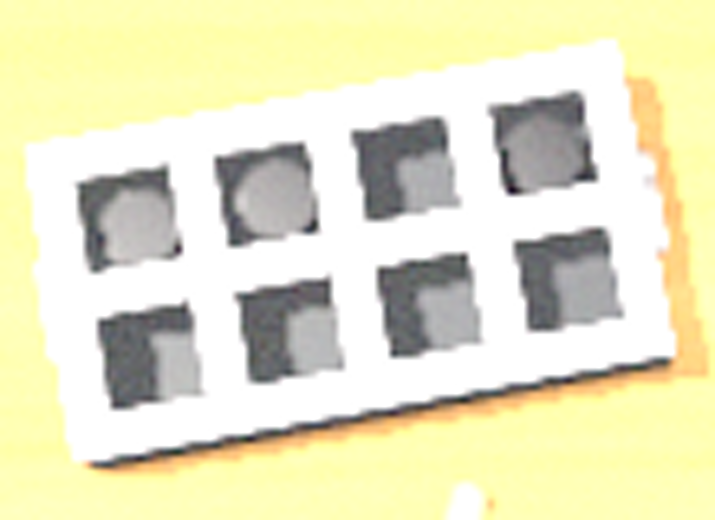

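The brightened view shows round jar lids in three far-row cells, at crop (130,220), (270,194) and (545,143). The far-row third cell (406,168) and all four near-row cells are empty, so there are five free cells for five bottles. I'll work out their centres.

```bash
python3 - <<'E'
from h import *
px={'f0':(130,220),'f1':(270,194),'f2':(406,168),'f3':(545,143),'n0':(150,357),'n1':(290,331),'n2':(429,306),'n3':(568,280)}
w=px2w('top',np.array(list(px.values()))/6.5+[222,165],.068)[:,:2]
loc=np.array([(.034 if k[0]=='f' else -.034,.102-.068*int(k[1])) for k in px])
m=w.mean(0); A,B=loc,w-m; yaw=np.arctan2((A[:,0]*B[:,1]-A[:,1]*B[:,0]).sum(),(A*B).sum())
R=np.array([[np.cos(yaw),-np.sin(yaw)],[np.sin(yaw),np.cos(yaw)]]); f=m+loc@R.T
print('centre',m.round(4),'yaw',np.degrees(yaw).round(2),'resid mm',(np.abs(w-f).max()*1e3).round(1))
for k,v in zip(px,f): print(k,v.round(4))
go(.668,-.048,.30,9)
E
```

```text
centre [0.538  0.2106] yaw 9.3 resid mm 1.0
f0 [0.5551 0.3168]
f1 [0.5661 0.2497]
f2 [0.5771 0.1826]
f3 [0.5881 0.1155]
n0 [0.488  0.3058]
n1 [0.499  0.2387]
n2 [0.51   0.1716]
n3 [0.521  0.1045]
shift [16.66  2.84  3.14] turn -12.5 | now [ 0.6294 -0.2126  0.3314] yaw -3.5 t 13.62 w 0.0242 gf 0.0 F [ 0.2  1.  -0.7]
```

>>> arm_command(
  plan=[
    [4,0.7,0,-3,6.5],
    [8,1.4,0,-6,6.5],
    [12,2.1,2,-9,6.5],
    [16.7,2.8,5,-12.5,6.5],
    [16.7,2.8,9,-12.5,6.5],
    [16.7,2.8,12,-12.5,6.5],
    [16.7,2.8,13,-12.5,6.5],
    [16.7,2.8,13,-12.5,6.5],
    [16.7,2.8,13,-12.5,6.5],
  ],
)

```text
time: 14.37
ee_pos: [0.6674, -0.049, 0.2013]
tool_rot: [[-0.154, 0.988, -0.001], [0.988, 0.154, -0.001], [-0.001, -0.001, -1.0]]
ft_force: [-0.3, 0.4, 0.8]
gripper_width: 0.065
gripper_force: 0.0
```

```bash
python3 - <<'E'
from h import *
go(.668,-.048,.05,9.3)
for c in caps(cams.get_image('scene'),'scene',.118): print('S',*c)
E
```

```text
shift [ 0.1   0.09 15.13] turn -0.4 | now [ 0.6674 -0.049   0.2013] yaw 8.9 t 14.37 w 0.065 gf 0.0 F [-0.3  0.4  0.8]
S 0.3422 -0.345 18 203.8 175.5
S 0.3801 -0.202 18 244.6 179.3
S 0.4426 -0.3265 69 206.2 193.1
S 0.4617 -0.1972 42 245.3 194.0
S 0.5316 -0.0705 47 284.5 204.9
S 0.5048 -0.179 6 250.7 202.0
S 0.609 -0.0439 124 294.4 220.7
S 0.6715 -0.0494 27 293.9 235.3
S 0.7466 -0.0499 155 295.5 254.2
```

>>> arm_command(
  plan=[
    [0.1,0.1,3,0,6.5],
    [0.1,0.1,6.5,0,6.5],
    [0.1,0.1,10,0,6.5],
    [0.1,0.1,13,0,6.5],
    [0.1,0.1,15.1,0,6.5],
    [0.1,0.1,15.1,0,6.5],
    [0.1,0.1,15.1,0,3],
    [0.1,0.1,15.1,0,3],
    [0.1,0.1,15.1,0,3],
    [0.1,0.1,15.1,0,3],
    [0.1,0.1,15.1,0,3],
    [0.1,0.1,15.1,0,3],
  ],
  force=20,
)

```text
time: 15.42
ee_pos: [0.67, -0.0466, 0.0519]
tool_rot: [[-0.156, 0.988, 0.003], [0.988, 0.156, 0.0], [-0.001, 0.003, -1.0]]
ft_force: [-0.6, 0.0, 7.7]
gripper_width: 0.0393
gripper_force: 20.0
```

>>> arm_command(
  plan=[
    [0,0,-0.5,0,3],
    [0,0,-2,0,3],
    [0,0,-5,0,3],
    [0,0,-9,0,3],
    [0,0,-13,0,3],
    [0,0,-17,0,3],
    [0,0,-20,0,3],
    [0,0,-22,0,3],
    [0,0,-22,0,3],
    [0,0,-22,0,3],
  ],
)

```text
time: 16.25
ee_pos: [0.6686, -0.0466, 0.2714]
tool_rot: [[-0.156, 0.988, 0.002], [0.988, 0.156, 0.0], [0.0, 0.002, -1.0]]
ft_force: [-0.1, -0.0, -1.3]
gripper_width: 0.0399
gripper_force: 20.0
```

```bash
python3 - <<'E'
from h import *
go(.577,.183,.262,9.3)
im=snap('scene','s9.png')
for c in caps(im,'scene',.118): print('S',*c)
s=status.read_state(); x,y,z=s['ee_pos']
for b in (.01,.024): print(b,w2px('scene',[[x,y,z+b-.073],[x,y,z+b+.045],[x,y,z+b]]).round(1).tolist())
q=w2px('scene',[[x,y,z]])[0].astype(int); cv2.imwrite('pics/z.png',im['color'][q[1]-40:q[1]+60,q[0]-30:q[0]+30,::-1])
# column profile below the tool: white/green rows
col=im['color'][q[1]-30:q[1]+60,q[0]-2:q[0]+3].mean(1).astype(int); 
for i in range(0,90,2): print(q[1]-30+i,col[i],end=' ')
E
```

```text
shift [24.11 -5.47  0.93] turn -0.3 | now [ 0.6686 -0.0466  0.2714] yaw 9.0 t 16.25 w 0.0399 gf 20.0 F [-0.1 -0.  -1.3]
S 0.3422 -0.345 18 203.8 175.5
S 0.381 -0.2015 17 244.7 179.4
S 0.4426 -0.3265 69 206.2 193.1
S 0.5081 -0.0488 252 290.8 199.8
S 0.4613 -0.1976 43 245.2 193.9
S 0.5031 -0.1771 8 251.2 201.6
S 0.6073 -0.0435 132 294.5 220.3
0.01 [[293.8, 212.1], [292.0, 178.9], [292.7, 192.1]]
0.024 [[293.6, 208.4], [291.8, 174.6], [292.5, 188.1]]
164 [47 49 52] 166 [46 48 51] 168 [54 56 58] 170 [22 24 26] 172 [41 26 23] 174 [54 27 22] 176 [53 27 23] 178 [53 27 22] 180 [53 26 21] 182 [54 30 26] 184 [55 30 25] 186 [56 32 27] 188 [55 32 27] 190 [54 33 27] 192 [50 36 25] 194 [20 66 32] 196 [20 67 32] 198 [19 67 32] 200 [20 67 32] 202 [20 67 32] 204 [19 68 33] 206 [21 70 33] 208 [90 95 84] 210 [110 106 101] 212 [111 107 102] 214 [79 94 77] 216 [20 67 32] 218 [20 67 32] 220 [19 67 32] 222 [19 67 32] 224 [19 66 31] 226 [28 69 37] 228 [95 96 88] 230 [106 100  94] 232 [134 100  68] 234 [151 107  60] 236 [156 110  63] 238 [146 102  59] 240 [144 100  57] 242 [146 102  59] 244 [140  97  55] 246 [152 108  62] 248 [153 107  61] 250 [149 105  59] 252 [154 109  62]
```

The bottle is held. I'll carry it to far-row cell f2.

>>> arm_command(
  plan=[
    [2,-0.5,0,0,3],
    [5,-1.1,0,0,3],
    [8.5,-2,0,0,3],
    [12,-2.7,0,0,3],
    [15.5,-3.5,0,0,3],
    [19,-4.3,0,0,3],
    [22,-5,0,0,3],
    [24.1,-5.5,3,0,3],
    [24.1,-5.5,6,0,3],
    [24.1,-5.5,9,0,3],
    [24.1,-5.5,10,0,3],
    [24.1,-5.5,10,0,3],
  ],
)

```text
time: 17.3
ee_pos: [0.5733, 0.182, 0.1659]
tool_rot: [[-0.156, 0.988, -0.007], [0.988, 0.156, -0.004], [-0.003, -0.008, -1.0]]
ft_force: [-0.4, -0.3, -1.3]
gripper_width: 0.0399
gripper_force: 20.0
```

```bash
python3 - <<'E'
from h import *
go(.577,.183,.056,9.3)
im=snap('scene','s10.png')
q=w2px('scene',[[.577,.183,.13]])[0].astype(int); print(q, w2px('scene',[[.577,.183,.07],[.577,.183,.122]]).round(1))
# bottle silhouette columns just above its base: white rows
h=cv2.cvtColor(im['color'],cv2.COLOR_RGB2HSV); g=cv2.inRange(h,(45,90,30),(90,255,255))
n,l,st,ce=cv2.connectedComponentsWithStats(g)
for i in range(1,n):
    if abs(ce[i]-q).max()<40 and st[i,4]>15: print(st[i],ce[i].round(1))
E
```

```text
shift [ 0.07  0.47 10.98] turn -0.3 | now [0.5733 0.182  0.1659] yaw 9.0 t 17.3 w 0.0399 gf 20.0 F [-0.4 -0.3 -1.3]
[364 205] [[363.6 219.4]
 [364.8 207.5]]
[358 192  14  16 165] [364.4 200.2]
```

>>> arm_command(
  plan=[
    [0,0.1,1.2,0,3],
    [0,0.1,2.4,0,3],
    [0,0.1,3.4,0,3],
    [0,0.1,3.4,0,3],
    [0,0.1,3.4,0,3],
    [0,0.1,3.4,0,3],
    [0,0.1,3.4,0,3],
  ],
)

```text
time: 17.93
ee_pos: [0.5779, 0.1833, 0.1365]
tool_rot: [[-0.156, 0.988, 0.001], [0.988, 0.156, 0.0], [0.0, 0.001, -1.0]]
ft_force: [0.6, 0.7, -0.9]
gripper_width: 0.0398
gripper_force: 20.0
```

```bash
python3 - <<'E'
from h import *
go(.577,.183,.056,9.3)
im=cams.get_image('scene')['color']
q=w2px('scene',[[.577,.183,.075],[.577,.183,.085],[.577,.183,.11]]).round(1); print(q)
for r in (208,210,212,214,216): print(r,[int(v) for v in im[r,350:382].astype(int).mean(1)])
E
```

```text
shift [-0.02 -0.1   8.05] turn -0.3 | now [0.5779 0.1833 0.1365] yaw 9.0 t 17.93 w 0.0398 gf 20.0 F [ 0.6  0.7 -0.9]
[[363.7 218.3]
 [363.9 216. ]
 [364.5 210.3]]
208 [61, 20, 10, 14, 11, 14, 15, 13, 28, 34, 38, 38, 39, 40, 39, 40, 39, 39, 38, 44, 46, 77, 52, 38, 57, 82, 114, 114, 111, 115, 122, 133]
210 [78, 54, 23, 12, 12, 12, 11, 16, 29, 35, 38, 38, 40, 41, 40, 40, 39, 40, 44, 46, 62, 124, 135, 132, 133, 133, 133, 133, 133, 133, 134, 135]
212 [77, 79, 57, 37, 77, 112, 113, 102, 67, 37, 37, 40, 41, 40, 39, 39, 41, 44, 45, 46, 74, 121, 133, 134, 130, 118, 107, 102, 102, 98, 86, 72]
214 [77, 77, 77, 78, 77, 78, 120, 124, 99, 77, 58, 44, 40, 40, 40, 40, 41, 45, 45, 76, 110, 129, 133, 133, 115, 72, 44, 38, 28, 20, 17, 13]
216 [77, 78, 77, 76, 78, 71, 67, 69, 86, 96, 100, 98, 94, 91, 91, 94, 98, 103, 114, 115, 126, 133, 133, 133, 133, 123, 72, 13, 12, 14, 14, 13]
```

The bottle is lined up with the opening. I'll lower it.

>>> arm_command(
  plan=[
    [0,-0.1,1,0,3],
    [0,-0.1,2,0,3],
    [0,-0.1,3,0,3],
    [0,-0.1,4,0,3],
    [0,-0.1,5,0,3],
    [0,-0.1,6,0,3],
    [0,-0.1,6.6,0,3],
    [0,-0.1,7.1,0,3],
    [0,-0.1,7.5,0,3],
    [0,-0.1,7.8,0,3],
    [0,-0.1,7.8,0,3],
  ],
)

```text
time: 18.9
ee_pos: [0.577, 0.1831, 0.0579]
tool_rot: [[-0.156, 0.988, 0.001], [0.988, 0.156, 0.0], [0.0, 0.001, -1.0]]
ft_force: [0.3, -0.3, -0.9]
gripper_width: 0.0396
gripper_force: 20.0
```

>>> arm_command(
  plan=[
    [0,0,0.2,0,3],
    [0,0,0.3,0,3],
    [0,0,0.3,0,5.4],
    [0,0,0.3,0,5.4],
    [0,0,0.3,0,5.4],
    [0,0,0.3,0,5.4],
    [0,0,-2,0,5.4],
    [0,0,-5,0,5.4],
    [0,0,-9,0,5.4],
    [0,0,-13,0,5.4],
    [0,0,-17,0,5.4],
    [0,0,-17,0,5.4],
  ],
)

```text
time: 19.9
ee_pos: [0.5809, 0.1838, 0.2359]
tool_rot: [[-0.155, 0.988, 0.011], [0.988, 0.155, 0.005], [0.004, 0.012, -1.0]]
ft_force: [1.3, -0.3, 0.6]
gripper_width: 0.0538
gripper_force: 0.0
```

```bash
cat >> h.py <<'E'
def greens(im,n,xr=(300,420),yr=(150,260)):
    h=cv2.cvtColor(im['color'],cv2.COLOR_RGB2HSV); m=cv2.inRange(h,(45,90,30),(90,255,255))
    k,l,st,ce=cv2.connectedComponentsWithStats(m,connectivity=4)
    return [(st[i].tolist(),ce[i].round(1).tolist()) for i in range(1,k) if st[i,4]>5 and xr[0]<ce[i][0]<xr[1] and yr[0]<ce[i][1]<yr[1]]
E
python3 - <<'E'
from h import *
go(.521,-.041,.20,9.3)
im=cams.get_image('scene')
for c in caps(im,'scene',.118): print('S',*c)
for g in greens(im,'scene',(300,420)): print(g)
p=[.577,.183]
print('floor pred cap/label',w2px('scene',[[*p,.124],[*p,.045],[*p,.157]]).round(1).tolist(), caps(im,'scene',.124)[-1:])
E
```

```text
shift [-21.29  -9.45   3.4 ] turn -0.4 | now [0.5809 0.1838 0.2359] yaw 8.9 t 19.9 w 0.0538 gf 0.0 F [ 1.3 -0.3  0.6]
S 0.3422 -0.345 18 203.8 175.5
S 0.3801 -0.202 18 244.6 179.3
S 0.4341 -0.0606 21 286.0 186.0
S 0.4435 -0.3259 69 206.4 193.3
S 0.4612 -0.1975 37 245.2 193.9
S 0.5229 -0.0612 103 287.3 203.0
S 0.6079 -0.0445 138 294.2 220.5
([361, 204, 7, 6, 23], [363.8, 207.0])
([357, 218, 13, 8, 61], [362.7, 221.9])
floor pred cap/label [[364.8, 207.0], [363.0, 224.9], [365.6, 199.1]] [(np.float64(0.6143), np.float64(-0.0446), np.int32(138), np.float64(294.2), np.float64(220.5))]
```

The bottle stands on the floor of f2: its cap is at (363.8,207.0), where a floor-standing bottle should show it. Next is bottle B2 at (.521,-.041).

>>> arm_command(
  plan=[
    [-3,-1.3,0,0,6.2],
    [-7,-3.1,0,0,6.2],
    [-11,-4.9,0,0,6.2],
    [-15,-6.7,0,0,6.2],
    [-18.5,-8.2,0,0,6.2],
    [-21.3,-9.5,1,0,6.2],
    [-21.3,-9.5,3.4,0,6.2],
    [-21.3,-9.5,3.4,0,6.2],
    [-21.3,-9.5,3.4,0,6.2],
    [-21.3,-9.5,3.4,0,6.2],
  ],
)

```text
time: 20.78
ee_pos: [0.5161, -0.0408, 0.1938]
tool_rot: [[-0.158, 0.987, -0.001], [0.987, 0.158, -0.0], [-0.0, -0.001, -1.0]]
ft_force: [0.3, 0.4, 0.6]
gripper_width: 0.0618
gripper_force: 0.0
```

```bash
python3 - <<'E'
from h import *
im=cams.get_image('scene')
go(.521,-.041,.051,9.3)
print(w2px('scene',[[.521,-.041,.135],[.521,-.041,.06]]).round(1))
print(greens(im,'scene',(270,310),(150,260)))
E
```

```text
shift [-0.1   0.44 14.32] turn -0.2 | now [ 0.5165 -0.0407  0.1942] yaw 9.1 t 20.83 w 0.0619 gf 0.0 F [-0.  -0.1  0.8]
[[293.3 198.1]
 [294.2 215.3]]
[([284, 184, 6, 5, 19], [286.4, 186.2]), ([282, 198, 15, 13, 98], [287.5, 203.1]), ([289, 213, 12, 15, 132], [294.5, 220.3])]
```

>>> arm_command(
  plan=[
    [-0.1,0.4,3,0,6.2],
    [-0.1,0.4,6.5,0,6.2],
    [-0.1,0.4,10,0,6.2],
    [-0.1,0.4,13,0,6.2],
    [-0.1,0.4,14.3,0,6.2],
    [-0.1,0.4,14.3,0,6.2],
    [-0.1,0.4,14.3,0,3],
    [-0.1,0.4,14.3,0,3],
    [-0.1,0.4,14.3,0,3],
    [-0.1,0.4,14.3,0,3],
    [-0.1,0.4,14.3,0,3],
    [-0.1,0.4,14.3,0,3],
  ],
)

```text
time: 21.83
ee_pos: [0.5214, -0.0423, 0.0522]
tool_rot: [[-0.156, 0.988, 0.003], [0.988, 0.156, 0.001], [0.0, 0.003, -1.0]]
ft_force: [0.4, 0.3, 6.4]
gripper_width: 0.0393
gripper_force: 20.0
```

>>> arm_command(
  plan=[
    [0,0,-0.5,0,3],
    [0,0,-2,0,3],
    [0,0,-5,0,3],
    [0,0,-9,0,3],
    [0,0,-13,0,3],
    [0,0,-17,0,3],
    [0,0,-20,0,3],
    [0,0,-21,0,3],
    [0,0,-21,0,3],
  ],
)

```text
time: 22.58
ee_pos: [0.5213, -0.0426, 0.2634]
tool_rot: [[-0.156, 0.988, 0.005], [0.988, 0.156, 0.002], [0.001, 0.005, -1.0]]
ft_force: [0.1, 0.1, -0.8]
gripper_width: 0.0398
gripper_force: 20.0
```

```bash
python3 - <<'E'
from h import *
go(.521,.1045,.14,9.3)
E
```

```text
shift [14.52  2.2  12.36] turn -0.3 | now [ 0.5213 -0.0426  0.2634] yaw 9.0 t 22.58 w 0.0398 gf 20.0 F [ 0.1  0.1 -0.8]
```

>>> arm_command(
  plan=[
    [2,0.3,0,0,3],
    [5,0.8,0,0,3],
    [8.5,1.3,0,0,3],
    [12,1.8,0,0,3],
    [14.5,2.2,3,0,3],
    [14.5,2.2,6,0,3],
    [14.5,2.2,9.5,0,3],
    [14.5,2.2,12,0,3],
    [14.5,2.2,12.4,0,3],
    [14.5,2.2,12.4,0,3],
    [14.5,2.2,12.4,0,3],
    [14.5,2.2,12.4,0,3],
  ],
)

```text
time: 23.58
ee_pos: [0.5201, 0.1041, 0.138]
tool_rot: [[-0.156, 0.988, 0.002], [0.988, 0.156, 0.001], [0.0, 0.002, -1.0]]
ft_force: [0.1, -0.0, -1.2]
gripper_width: 0.0395
gripper_force: 20.0
```

```bash
cat >> h.py <<'E'
def chk(x,y):
    """bottle column at rows just above its base vs cell axis"""
    im=cams.get_image('scene')['color'].astype(int)
    for z in (.115,.105,.1):
        u,v=w2px('scene',[[x,y,z]])[0]; r=int(round(v)); print('axis',u.round(1),'row',r,[int(a) for a in im[r,int(u)-12:int(u)+13].mean(1)],'from',int(u)-12)
E
python3 - <<'E'
from h import *
go(.521,.1045,.056,9.3); chk(.521,.1045)
E
```

```text
shift [0.02 0.08 8.21] turn -0.3 | now [0.5201 0.1041 0.138 ] yaw 9.0 t 23.58 w 0.0395 gf 20.0 F [ 0.1 -0.  -1.2]
axis 337.7 row 200 [101, 102, 101, 101, 100, 100, 93, 63, 37, 39, 39, 39, 39, 40, 40, 42, 45, 46, 44, 80, 124, 135, 131, 134, 135] from 325
axis 337.6 row 202 [97, 98, 97, 98, 97, 90, 94, 75, 46, 39, 38, 40, 39, 39, 41, 44, 45, 46, 53, 109, 130, 132, 133, 134, 133] from 325
axis 337.6 row 203 [95, 94, 95, 95, 91, 109, 120, 98, 62, 43, 38, 39, 40, 38, 42, 44, 45, 46, 74, 119, 132, 133, 129, 117, 104] from 325
```

>>> arm_command(
  plan=[
    [0,0.1,1,0,3],
    [0,0.1,2,0,3],
    [0,0.1,3,0,3],
    [0,0.1,4,0,3],
    [0,0.1,5,0,3],
    [0,0.1,6,0,3],
    [0,0.1,6.8,0,3],
    [0,0.1,7.4,0,3],
    [0,0.1,7.8,0,3],
    [0,0.1,8.1,0,3],
    [0,0.1,8.2,0,3],
    [0,0.1,8.2,0,3],
  ],
)

```text
time: 24.63
ee_pos: [0.5209, 0.1043, 0.0568]
tool_rot: [[-0.156, 0.988, 0.001], [0.988, 0.156, 0.002], [0.002, 0.001, -1.0]]
ft_force: [-5.7, -0.5, 20.0]
gripper_width: 0.0403
gripper_force: 20.1
```

It reached the floor at z 0.057. I'll release and rise.

>>> arm_command(
  plan=[
    [0,0,-0.1,0,3],
    [0,0,-0.1,0,5.4],
    [0,0,-0.1,0,5.4],
    [0,0,-0.1,0,5.4],
    [0,0,-0.1,0,5.4],
    [0,0,-2,0,5.4],
    [0,0,-5,0,5.4],
    [0,0,-9,0,5.4],
    [0,0,-13,0,5.4],
    [0,0,-17,0,5.4],
    [0,0,-17,0,5.4],
    [0,0,-17,0,5.4],
  ],
)

```text
time: 25.63
ee_pos: [0.5216, 0.1048, 0.2269]
tool_rot: [[-0.157, 0.988, 0.004], [0.988, 0.156, 0.003], [0.002, 0.005, -1.0]]
ft_force: [-0.2, 0.3, -0.5]
gripper_width: 0.0544
gripper_force: 0.0
```

```bash
python3 - <<'E'
from h import *
im=cams.get_image('scene')
for c in caps(im,'scene',.118): print('S',*c)
for g in greens(im,'scene',(310,420)): print(g)
print('pred',w2px('scene',[[.521,.1045,.124],[.577,.183,.124]]).round(1).tolist())
go(.434,-.06,.20,9.3)
E
```

```text
S 0.3422 -0.345 18 203.8 175.5
S 0.3792 -0.2016 19 244.7 179.1
S 0.4358 -0.0592 18 286.5 186.3
S 0.4426 -0.3265 69 206.2 193.1
S 0.4612 -0.1975 37 245.2 193.9
S 0.5126 0.1062 20 337.9 197.2
S 0.5282 -0.0642 108 286.4 204.1
S 0.5049 -0.1779 5 251.0 202.0
S 0.5829 0.0932 64 337.2 211.8
([335, 195, 7, 5, 20], [337.9, 197.2])
([361, 204, 7, 6, 23], [363.8, 207.0])
([331, 208, 13, 8, 65], [337.1, 211.7])
([357, 218, 13, 8, 61], [362.7, 221.9])
pred [[337.8, 197.5], [364.8, 207.0]]
shift [-14.91 -11.09   2.48] turn -0.3 | now [0.5202 0.1046 0.225 ] yaw 9.0 t 25.68 w 0.054 gf 0.0 F [-0.5  0.1 -0.1]
```

The second bottle is seated, with its cap at (337.9,197.2) as predicted. Next is B3.

>>> arm_command(
  plan=[
    [-3,-2.2,0,0,6.2],
    [-6,-4.4,0,0,6.2],
    [-9,-6.7,0,0,6.2],
    [-12,-8.9,0,0,6.2],
    [-14.9,-11,0,0,6.2],
    [-14.9,-11,2.4,0,6.2],
    [-14.9,-11,2.4,0,6.2],
    [-14.9,-11,2.4,0,6.2],
    [-14.9,-11,2.4,0,6.2],
    [-14.9,-11,2.4,0,6.2],
  ],
)

```text
time: 26.52
ee_pos: [0.4353, -0.0591, 0.201]
tool_rot: [[-0.158, 0.987, -0.0], [0.987, 0.158, -0.001], [-0.001, -0.0, -1.0]]
ft_force: [-0.3, 0.3, -0.6]
gripper_width: 0.062
gripper_force: 0.0
```

```bash
python3 - <<'E'
from h import *
im=cams.get_image('scene')
go(.435,-.0595,.054,9.3)
print(w2px('scene',[[.435,-.0595,.118],[.435,-.0595,.06]]).round(1)); print(greens(im,'scene',(270,310)))
E
```

```text
shift [-1.000e-02 -4.000e-02  1.471e+01] turn -0.2 | now [ 0.4354 -0.0592  0.2011] yaw 9.1 t 26.57 w 0.062 gf 0.0 F [0.1 0.1 0.2]
[[286.4 186.2]
 [287.2 199.2]]
[([284, 184, 6, 5, 19], [286.4, 186.2]), ([282, 198, 11, 13, 102], [286.7, 204.3])]
```

>>> arm_command(
  plan=[
    [0,0,3,0,6.2],
    [0,0,6.5,0,6.2],
    [0,0,10,0,6.2],
    [0,0,13,0,6.2],
    [0,0,14.7,0,6.2],
    [0,0,14.7,0,6.2],
    [0,0,14.7,0,3],
    [0,0,14.7,0,3],
    [0,0,14.7,0,3],
    [0,0,14.7,0,3],
    [0,0,14.7,0,3],
    [0,0,14.7,0,3],
  ],
)

```text
time: 27.57
ee_pos: [0.4359, -0.0599, 0.0551]
tool_rot: [[-0.156, 0.988, 0.003], [0.988, 0.156, 0.001], [0.0, 0.003, -1.0]]
ft_force: [-1.2, 0.3, 8.2]
gripper_width: 0.0393
gripper_force: 20.0
```

>>> arm_command(
  plan=[
    [0,0,-0.5,0,3],
    [0,0,-2,0,3],
    [0,0,-5,0,3],
    [0,0,-9,0,3],
    [0,0,-13,0,3],
    [0,0,-17,0,3],
    [0,0,-20,0,3],
    [0,0,-21,0,3],
    [0,0,-21,0,3],
  ],
)

```text
time: 28.32
ee_pos: [0.4362, -0.0599, 0.2662]
tool_rot: [[-0.157, 0.988, 0.005], [0.988, 0.157, 0.003], [0.002, 0.006, -1.0]]
ft_force: [0.1, 0.5, -1.6]
gripper_width: 0.0401
gripper_force: 20.0
```

```bash
python3 - <<'E'
from h import *
go(.51,.1716,.14,9.3)
E
```

```text
shift [21.69 10.84 12.72] turn -0.3 | now [ 0.4362 -0.0599  0.2662] yaw 9.0 t 28.32 w 0.0401 gf 20.0 F [ 0.1  0.5 -1.6]
```

>>> arm_command(
  plan=[
    [3,1.5,0,0,3],
    [6.5,3.2,0,0,3],
    [10,5,0,0,3],
    [13.5,6.7,0,0,3],
    [17,8.5,0,0,3],
    [20,10,0,0,3],
    [21.7,10.8,2,0,3],
    [21.7,10.8,5.5,0,3],
    [21.7,10.8,9,0,3],
    [21.7,10.8,12,0,3],
    [21.7,10.8,12.4,0,3],
    [21.7,10.8,12.4,0,3],
  ],
)

```text
time: 29.32
ee_pos: [0.5049, 0.1696, 0.1368]
tool_rot: [[-0.156, 0.988, -0.006], [0.988, 0.155, -0.004], [-0.003, -0.007, -1.0]]
ft_force: [-0.5, 0.1, -1.5]
gripper_width: 0.0398
gripper_force: 20.0
```

```bash
python3 - <<'E'
from h import *
chk(.51,.1716);go(.51,.1716,.06,9.3)
E
```

```text
axis 357.2 row 196 [83, 107, 138, 152, 151, 102, 38, 38, 37, 40, 40, 39, 39, 40, 41, 36, 88, 109, 103, 112, 118, 126, 137, 127, 121] from 345
axis 357.0 row 198 [86, 117, 143, 152, 146, 101, 42, 37, 39, 40, 40, 40, 40, 42, 42, 38, 61, 128, 159, 159, 142, 133, 132, 133, 132] from 345
axis 356.9 row 199 [102, 90, 122, 130, 141, 141, 104, 54, 38, 37, 39, 39, 39, 40, 43, 42, 38, 54, 120, 140, 143, 136, 125, 130, 132] from 344
shift [0.1  0.36 7.89] turn -0.4 | now [0.5067 0.1702 0.139 ] yaw 8.9 t 29.37 w 0.0397 gf 20.0 F [-0.2  0.7 -0.2]
```

>>> arm_command(
  plan=[
    [0.1,0.1,0,0,3],
    [0.1,0.1,0.5,0,3],
    [0.1,0.1,1.5,0,3],
    [0.1,0.1,2.5,0,3],
    [0.1,0.1,3.5,0,3],
    [0.1,0.1,4.5,0,3],
    [0.1,0.1,5.5,0,3],
    [0.1,0.1,6.4,0,3],
    [0.1,0.1,7,0,3],
    [0.1,0.1,7.4,0,3],
    [0.1,0.1,7.7,0,3],
    [0.1,0.1,7.7,0,3],
  ],
)

```text
time: 30.37
ee_pos: [0.5081, 0.1722, 0.0623]
tool_rot: [[-0.156, 0.988, -0.001], [0.988, 0.156, -0.0], [-0.0, -0.001, -1.0]]
ft_force: [0.1, -0.4, -1.5]
gripper_width: 0.0395
gripper_force: 20.0
```

>>> arm_command(
  plan=[
    [0,0,0.2,0,3],
    [0,0,0.4,0,3],
    [0,0,0.4,0,5],
    [0,0,0.3,0,5],
    [0,0,0.3,0,5],
    [0,0,0.3,0,5],
    [0,0,-2,0,5],
    [0,0,-5,0,5],
    [0,0,-9,0,5],
    [0,0,-13,0,5],
    [0,0,-16.5,0,5],
    [0,0,-16.5,0,5],
  ],
)

```text
time: 31.37
ee_pos: [0.5123, 0.1734, 0.2347]
tool_rot: [[-0.156, 0.988, 0.01], [0.988, 0.156, 0.006], [0.004, 0.011, -1.0]]
ft_force: [1.3, 0.4, -0.6]
gripper_width: 0.0498
gripper_force: 0.0
```

```bash
python3 - <<'E'
from h import *
im=cams.get_image('scene')
for c in caps(im,'scene',.118): print('S',*c)
for g in greens(im,'scene',(310,420)): print(g)
print('pred',w2px('scene',[[.51,.1716,.124],[.521,.1045,.124],[.577,.183,.124]]).round(1).tolist())
go(.380,-.201,.22,9.3)
E
```

```text
S 0.3422 -0.345 18 203.8 175.5
S 0.3801 -0.202 18 244.6 179.3
S 0.4426 -0.3265 69 206.2 193.1
S 0.4612 -0.1975 37 245.2 193.9
S 0.5137 0.1071 18 338.2 197.4
S 0.5049 -0.1779 5 251.0 202.0
S 0.5835 0.0929 67 337.1 211.9
([355, 191, 6, 5, 19], [357.4, 193.5])
([336, 195, 6, 5, 18], [338.2, 197.4])
([351, 204, 17, 8, 67], [357.7, 207.7])
([332, 208, 12, 8, 67], [337.1, 211.9])
([357, 218, 13, 8, 61], [362.7, 221.9])
pred [[357.4, 194.0], [337.8, 197.5], [364.8, 207.0]]
shift [-34.92 -18.76   0.9 ] turn -0.3 | now [0.5107 0.1732 0.2314] yaw 9.0 t 31.42 w 0.0499 gf 0.0 F [ 0.6 -0.  -0.5]
```

The third bottle is seated. Next is B4 at (.381,-.200).

>>> arm_command(
  plan=[
    [-3.5,-1.9,0,0,6.2],
    [-7,-3.8,0,0,6.2],
    [-10.5,-5.6,0,0,6.2],
    [-14,-7.5,0,0,6.2],
    [-17.5,-9.4,0,0,6.2],
    [-21,-11.3,0,0,6.2],
    [-24.5,-13.2,0,0,6.2],
    [-28,-15,0,0,6.2],
    [-31.5,-16.9,0,0,6.2],
    [-34.8,-18.7,0,0,6.2],
    [-34.8,-18.7,0.5,0,6.2],
    [-34.8,-18.7,0.9,0,6.2],
  ],
)

```text
time: 32.42
ee_pos: [0.3766, -0.2018, 0.2178]
tool_rot: [[-0.152, 0.988, -0.001], [0.988, 0.152, 0.0], [0.001, -0.001, -1.0]]
ft_force: [-0.2, 1.2, -0.5]
gripper_width: 0.0621
gripper_force: 0.0
```

>>> arm_command(
  plan=[
    [0,0,1,0,6.2],
    [0,0,1,0,6.2],
    [0,0,1,0,6.2],
  ],
)

```text
time: 32.67
ee_pos: [0.3775, -0.1994, 0.2079]
tool_rot: [[-0.158, 0.987, -0.003], [0.987, 0.158, -0.0], [0.0, -0.003, -1.0]]
ft_force: [0.5, 0.1, -0.4]
gripper_width: 0.062
gripper_force: 0.0
```

```bash
python3 - <<'E'
from h import *
im=cams.get_image('scene')
go(.381,-.2,.055,9.3)
for c in caps(im,'scene',.118): print('S',*c)
E
```

```text
shift [-0.08  0.32 15.34] turn -0.2 | now [ 0.3779 -0.1996  0.2084] yaw 9.1 t 32.72 w 0.0617 gf 0.0 F [-0.6  0.3 -0.6]
S 0.3431 -0.3437 16 204.1 175.6
S 0.3801 -0.202 18 244.6 179.3
S 0.442 -0.3272 70 206.1 193.0
S 0.4612 -0.1975 37 245.2 193.9
S 0.5126 0.1062 20 337.9 197.2
S 0.5049 -0.1779 5 251.0 202.0
S 0.5829 0.0932 64 337.2 211.8
```

>>> arm_command(
  plan=[
    [-0.1,0.3,3,0,6.2],
    [-0.1,0.3,6.5,0,6.2],
    [-0.1,0.3,10,0,6.2],
    [-0.1,0.3,13,0,6.2],
    [-0.1,0.3,15.3,0,6.2],
    [-0.1,0.3,15.3,0,6.2],
    [-0.1,0.3,15.3,0,3],
    [-0.1,0.3,15.3,0,3],
    [-0.1,0.3,15.3,0,3],
    [-0.1,0.3,15.3,0,3],
    [-0.1,0.3,15.3,0,3],
    [-0.1,0.3,15.3,0,3],
  ],
)

```text
time: 33.72
ee_pos: [0.3824, -0.2014, 0.0571]
tool_rot: [[-0.156, 0.988, 0.003], [0.988, 0.156, -0.0], [-0.0, 0.003, -1.0]]
ft_force: [-1.8, -1.0, 9.4]
gripper_width: 0.0395
gripper_force: 20.0
```

>>> arm_command(
  plan=[
    [0,0,-0.5,0,3],
    [0,0,-2,0,3],
    [0,0,-5,0,3],
    [0,0,-9,0,3],
    [0,0,-13,0,3],
    [0,0,-17,0,3],
    [0,0,-20,0,3],
    [0,0,-21,0,3],
    [0,0,-21,0,3],
  ],
)

```text
time: 34.47
ee_pos: [0.3827, -0.2015, 0.2685]
tool_rot: [[-0.157, 0.988, 0.007], [0.988, 0.157, 0.002], [0.001, 0.007, -1.0]]
ft_force: [0.6, -0.1, -2.1]
gripper_width: 0.0398
gripper_force: 20.0
```

```bash
python3 - <<'E'
from h import *
go(.499,.2387,.26,9.3)
E
```

```text
shift [41.66 18.38  1.03] turn -0.3 | now [ 0.3827 -0.2015  0.2685] yaw 9.0 t 34.47 w 0.0398 gf 20.0 F [ 0.6 -0.1 -2.1]
```

>>> arm_command(
  plan=[
    [2.5,1.1,0,0,3],
    [6,2.6,0,0,3],
    [9.8,4.3,0,0,3],
    [13.6,6,0,0,3],
    [17.4,7.7,0,0,3],
    [21.2,9.4,0,0,3],
    [25,11,0,0,3],
    [28.8,12.7,0,0,3],
    [32.6,14.4,0,0,3],
    [36.4,16.1,0,0,3],
    [39.5,17.4,0,0,3],
    [41.7,18.4,0,0,3],
  ],
)

```text
time: 35.47
ee_pos: [0.4967, 0.2427, 0.2635]
tool_rot: [[-0.159, 0.987, -0.003], [0.987, 0.159, -0.002], [-0.001, -0.003, -1.0]]
ft_force: [-0.8, 0.1, -1.3]
gripper_width: 0.0395
gripper_force: 20.0
```

>>> arm_command(
  plan=[
    [0,0,3,0,3],
    [0,0,6.5,0,3],
    [0,0,10,0,3],
    [0,0,12,0,3],
    [0,0,12,0,3],
    [0,0,12,0,3],
    [0,0,12,0,3],
  ],
)

```text
time: 36.05
ee_pos: [0.4983, 0.2393, 0.1465]
tool_rot: [[-0.156, 0.988, 0.001], [0.988, 0.156, -0.0], [-0.0, 0.001, -1.0]]
ft_force: [-0.2, 0.4, -1.2]
gripper_width: 0.0397
gripper_force: 20.0
```

```bash
python3 - <<'E'
from h import *
chk(.499,.2387);go(.499,.2387,.063,9.3)
E
```

```text
axis 376.3 row 193 [109, 110, 109, 111, 110, 109, 77, 38, 36, 40, 38, 39, 80, 102, 107, 117, 114, 104, 109, 131, 130, 127, 129, 129, 130] from 364
axis 376.0 row 195 [107, 109, 109, 110, 110, 101, 105, 92, 67, 46, 38, 38, 41, 58, 59, 56, 49, 43, 64, 119, 133, 133, 133, 133, 134] from 363
axis 375.8 row 196 [95, 95, 100, 122, 137, 127, 117, 100, 87, 79, 60, 50, 44, 40, 39, 41, 57, 63, 112, 130, 132, 132, 123, 114, 105] from 363
shift [-0.1  -0.    8.41] turn -0.3 | now [0.4987 0.2396 0.1471] yaw 9.0 t 36.1 w 0.0395 gf 20.0 F [ 0.2 -0.9 -0.6]
```

>>> arm_command(
  plan=[
    [-0.1,0,1,0,3],
    [-0.1,0,2,0,3],
    [-0.1,0,3,0,3],
    [-0.1,0,4,0,3],
    [-0.1,0,5,0,3],
    [-0.1,0,6,0,3],
    [-0.1,0,7,0,3],
    [-0.1,0,7.6,0,3],
    [-0.1,0,8,0,3],
    [-0.1,0,8.3,0,3],
    [-0.1,0,8.4,0,3],
    [-0.1,0,8.4,0,3],
  ],
)

```text
time: 37.1
ee_pos: [0.498, 0.2384, 0.0631]
tool_rot: [[-0.156, 0.988, -0.001], [0.988, 0.156, 0.001], [0.001, -0.0, -1.0]]
ft_force: [-4.5, -1.7, 10.8]
gripper_width: 0.0396
gripper_force: 20.1
```

It touched the floor at the expected height. I'll release and check.

>>> arm_command(
  plan=[
    [0,0,0,0,3],
    [0,0,0,0,5],
    [0,0,0,0,5],
    [0,0,0,0,5],
    [0,0,0,0,5],
    [0,0,-2,0,5],
    [0,0,-5,0,5],
    [0,0,-9,0,5],
    [0,0,-13,0,5],
    [0,0,-16.5,0,5],
    [0,0,-16.5,0,5],
    [0,0,-16.5,0,5],
  ],
)

```text
time: 38.1
ee_pos: [0.4991, 0.2392, 0.2288]
tool_rot: [[-0.156, 0.988, 0.003], [0.988, 0.156, 0.003], [0.003, 0.004, -1.0]]
ft_force: [0.1, -0.4, -0.7]
gripper_width: 0.0498
gripper_force: 0.0
```

```bash
python3 - <<'E'
from h import *
im=cams.get_image('scene')
for c in caps(im,'scene',.118)[:4]: print('S',*c)
for g in greens(im,'scene',(310,420)): print(g)
print('pred',w2px('scene',[[.499,.2387,.124],[.51,.1716,.124],[.521,.1045,.124],[.577,.183,.124]]).round(1).tolist())
go(.342,-.3435,.22,9.3)
E
```

```text
S 0.3422 -0.345 18 203.8 175.5
S 0.4426 -0.3265 69 206.2 193.1
S 0.5132 0.1066 19 338.1 197.4
S 0.5832 0.0933 63 337.2 211.8
([373, 188, 7, 5, 20], [376.2, 190.1])
([355, 191, 6, 5, 19], [357.6, 193.5])
([335, 195, 7, 5, 19], [338.1, 197.4])
([369, 201, 13, 8, 40], [373.4, 203.8])
([350, 204, 10, 9, 47], [354.3, 208.0])
([361, 204, 7, 6, 22], [364.0, 207.2])
([331, 208, 13, 8, 64], [337.1, 211.8])
([357, 218, 13, 8, 62], [362.7, 221.9])
pred [[376.5, 190.5], [357.4, 194.0], [337.8, 197.5], [364.8, 207.0]]
shift [-55.06 -24.49   0.63] turn -0.3 | now [0.4978 0.2387 0.2269] yaw 9.0 t 38.15 w 0.05 gf 0.0 F [ 0.5 -0.8 -0.6]
```

The fourth bottle is seated. Last is B5, reached by way of a waypoint.

>>> arm_command(
  plan=[
    [-3.5,-1,0,0,6.2],
    [-7,-2.1,0,0,6.2],
    [-10.5,-3.1,0,0,6.2],
    [-14,-4.1,0,0,6.2],
    [-17.5,-5.2,0,0,6.2],
    [-21,-6.2,0,0,6.2],
    [-24.5,-7.2,0,0,6.2],
    [-28,-8.3,0,0,6.2],
    [-31,-10,0,0,6.2],
    [-34,-12,0,0,6.2],
    [-37,-14,0,0,6.2],
    [-40,-16,0,0,6.2],
  ],
)

```text
time: 39.15
ee_pos: [0.4, -0.1826, 0.2253]
tool_rot: [[-0.156, 0.988, -0.003], [0.988, 0.156, 0.0], [0.001, -0.003, -1.0]]
ft_force: [0.4, 0.3, 0.7]
gripper_width: 0.0624
gripper_force: 0.0
```

```bash
python3 - <<'E'
from h import *
go(.342,-.344,.2,9.3)
E
```

```text
shift [-15.04  -8.25   2.54] turn -0.3 | now [ 0.4    -0.1826  0.2253] yaw 9.0 t 39.15 w 0.0624 gf 0.0 F [0.4 0.3 0.7]
```

>>> arm_command(
  plan=[
    [-3,-1.6,0,0,6.2],
    [-6.5,-3.6,0,0,6.2],
    [-10,-5.5,0,0,6.2],
    [-13,-7.1,0,0,6.2],
    [-15,-8.2,0.5,0,6.2],
    [-15,-8.2,2.5,0,6.2],
    [-15,-8.2,2.5,0,6.2],
    [-15,-8.2,2.5,0,6.2],
    [-15,-8.2,2.5,0,6.2],
    [-15,-8.2,2.5,0,6.2],
  ],
)

```text
time: 39.98
ee_pos: [0.3453, -0.3419, 0.2021]
tool_rot: [[-0.158, 0.987, 0.0], [0.987, 0.158, 0.0], [0.0, 0.0, -1.0]]
ft_force: [0.5, 0.1, -0.0]
gripper_width: 0.062
gripper_force: 0.0
```

```bash
python3 - <<'E'
from h import *
im=cams.get_image('scene')
go(.342,-.3435,.057,9.3)
for c in caps(im,'scene',.118)[:4]: print('S',*c)
E
```

```text
shift [-0.1  -0.38 14.52] turn -0.2 | now [ 0.3455 -0.342   0.2022] yaw 9.1 t 40.03 w 0.0621 gf 0.0 F [ 0.8 -0.3  0.6]
S 0.3412 -0.344 20 204.1 175.3
S 0.4426 -0.3265 69 206.2 193.1
S 0.5126 0.1062 20 337.9 197.2
S 0.5832 0.0933 63 337.2 211.8
```

>>> arm_command(
  plan=[
    [-0.1,-0.4,3,0,6.2],
    [-0.1,-0.4,6.5,0,6.2],
    [-0.1,-0.4,10,0,6.2],
    [-0.1,-0.4,13,0,6.2],
    [-0.1,-0.4,14.5,0,6.2],
    [-0.1,-0.4,14.5,0,6.2],
    [-0.1,-0.4,14.5,0,3],
    [-0.1,-0.4,14.5,0,3],
    [-0.1,-0.4,14.5,0,3],
    [-0.1,-0.4,14.5,0,3],
    [-0.1,-0.4,14.5,0,3],
    [-0.1,-0.4,14.5,0,3],
  ],
)

```text
time: 41.03
ee_pos: [0.3422, -0.3449, 0.0581]
tool_rot: [[-0.157, 0.988, 0.003], [0.988, 0.157, -0.001], [-0.002, 0.002, -1.0]]
ft_force: [-0.3, 1.1, 7.0]
gripper_width: 0.0397
gripper_force: 20.0
```

>>> arm_command(
  plan=[
    [0,0,-0.5,0,3],
    [0,0,-2,0,3],
    [0,0,-5,0,3],
    [0,0,-9,0,3],
    [0,0,-13,0,3],
    [0,0,-17,0,3],
    [0,0,-20,0,3],
    [0,0,-21,0,3],
    [0,0,-21,0,3],
  ],
)

```text
time: 41.78
ee_pos: [0.3421, -0.345, 0.269]
tool_rot: [[-0.157, 0.988, 0.005], [0.988, 0.157, -0.001], [-0.001, 0.005, -1.0]]
ft_force: [-0.0, -0.4, -1.3]
gripper_width: 0.0397
gripper_force: 20.0
```

```bash
python3 - <<'E'
from h import *
go(.46,-.05,.267,9.3);go(.488,.3058,.267,9.3)
E
```

```text
shift [27.28 16.27  0.24] turn -0.3 | now [ 0.3421 -0.345   0.269 ] yaw 9.0 t 41.78 w 0.0397 gf 20.0 F [-0.  -0.4 -1.3]
shift [61.98 24.62  0.23] turn -0.3 | now [ 0.3421 -0.345   0.269 ] yaw 9.0 t 41.78 w 0.0397 gf 20.0 F [-0.  -0.4 -1.3]
```

>>> arm_command(
  plan=[
    [2,1.2,0,0,3],
    [5,3,0,0,3],
    [8.5,5.1,0,0,3],
    [12,7.2,0,0,3],
    [15.5,9.2,0,0,3],
    [19,11.3,0,0,3],
    [22.5,13.4,0,0,3],
    [26,15.5,0,0,3],
    [29.5,17,0,0,3],
    [33,18,0,0,3],
    [36.5,18.8,0,0,3],
    [40,19.5,0,0,3],
  ],
)

```text
time: 42.78
ee_pos: [0.4695, 0.0829, 0.2644]
tool_rot: [[-0.156, 0.988, -0.004], [0.988, 0.156, -0.001], [-0.001, -0.004, -1.0]]
ft_force: [0.5, -0.4, -0.6]
gripper_width: 0.0398
gripper_force: 20.0
```

```bash
python3 - <<'E'
from h import *
go(.488,.3058,.267,9.3)
E
```

```text
shift [21.72  5.31 -0.3 ] turn -0.3 | now [0.4695 0.0829 0.2644] yaw 9.0 t 42.78 w 0.0398 gf 20.0 F [ 0.5 -0.4 -0.6]
```

>>> arm_command(
  plan=[
    [3.5,0.9,0,0,3],
    [7,1.7,0,0,3],
    [10.5,2.6,0,0,3],
    [14,3.4,0,0,3],
    [17.5,4.3,0,0,3],
    [20,4.9,0,0,3],
    [21.2,5.2,1,0,3],
    [21.2,5.2,4,0,3],
    [21.2,5.2,8,0,3],
    [21.2,5.2,11,0,3],
    [21.2,5.2,11.6,0,3],
    [21.2,5.2,11.6,0,3],
  ],
)

```text
time: 43.78
ee_pos: [0.4872, 0.2961, 0.1474]
tool_rot: [[-0.155, 0.988, -0.006], [0.988, 0.155, -0.005], [-0.004, -0.006, -1.0]]
ft_force: [-0.4, 0.4, -0.9]
gripper_width: 0.0395
gripper_force: 20.0
```

>>> arm_command(
  plan=[
    [0,0,0,0,3],
    [0,0,0,0,3],
    [0,0,0,0,3],
  ],
)

```text
time: 44.03
ee_pos: [0.4905, 0.2993, 0.1527]
tool_rot: [[-0.156, 0.988, 0.002], [0.988, 0.156, 0.002], [0.002, 0.003, -1.0]]
ft_force: [0.6, -0.7, -1.6]
gripper_width: 0.0398
gripper_force: 20.0
```

```bash
python3 - <<'E'
from h import *
chk(.488,.3058);go(.488,.3058,.064,9.3)
E
```

```text
axis 394.9 row 189 [101, 101, 101, 102, 101, 85, 54, 36, 37, 39, 39, 40, 40, 40, 47, 104, 115, 100, 107, 107, 105, 106, 106, 106, 108] from 382
axis 394.5 row 191 [107, 108, 109, 108, 109, 100, 79, 54, 41, 39, 40, 40, 40, 40, 45, 55, 49, 90, 122, 114, 107, 107, 107, 107, 107] from 382
axis 394.3 row 193 [119, 136, 130, 127, 129, 107, 94, 96, 93, 89, 79, 75, 76, 75, 91, 100, 102, 122, 135, 139, 127, 115, 113, 113, 113] from 382
shift [ 0.65 -0.15  8.86] turn -0.3 | now [0.4903 0.2994 0.1526] yaw 9.0 t 44.08 w 0.0397 gf 20.0 F [ 0.1 -0.3 -1.2]
```

>>> arm_command(
  plan=[
    [0.6,-0.2,0,0,3],
    [0.6,-0.2,0.5,0,3],
    [0.6,-0.2,1.5,0,3],
    [0.6,-0.2,2.5,0,3],
    [0.6,-0.2,3.5,0,3],
    [0.6,-0.2,4.5,0,3],
    [0.6,-0.2,5.5,0,3],
    [0.6,-0.2,6.5,0,3],
    [0.6,-0.2,7.5,0,3],
    [0.6,-0.2,8.2,0,3],
    [0.6,-0.2,8.6,0,3],
    [0.6,-0.2,8.8,0,3],
  ],
)

```text
time: 45.08
ee_pos: [0.487, 0.3046, 0.0636]
tool_rot: [[-0.156, 0.988, 0.0], [0.988, 0.156, 0.001], [0.001, 0.0, -1.0]]
ft_force: [-5.5, -3.0, 25.1]
gripper_width: 0.0396
gripper_force: 20.0
```

>>> arm_command(
  plan=[
    [0,0,0.1,0,3],
    [0,0,0.1,0,3],
  ],
)

```text
time: 45.25
ee_pos: [0.4872, 0.3047, 0.0637]
tool_rot: [[-0.156, 0.988, 0.001], [0.988, 0.156, 0.002], [0.001, 0.001, -1.0]]
ft_force: [-4.2, -2.7, 16.0]
gripper_width: 0.0394
gripper_force: 20.0
```

The last bottle is on the floor. I'll release, rise and do the final check from both cameras.

>>> arm_command(
  plan=[
    [0,0,0,0,5],
    [0,0,0,0,5],
    [0,0,0,0,5],
    [0,0,0,0,5],
    [0,0,-2,0,5],
    [0,0,-5,0,5],
    [0,0,-9,0,5],
    [0,0,-13,0,5],
    [0,0,-17,0,5],
    [0,0,-21,0,5],
    [0,0,-21,0,5],
    [0,0,-21,0,5],
  ],
)

```text
time: 46.25
ee_pos: [0.4876, 0.3053, 0.2741]
tool_rot: [[-0.156, 0.988, 0.004], [0.988, 0.156, 0.004], [0.003, 0.004, -1.0]]
ft_force: [-0.3, 0.6, -0.9]
gripper_width: 0.05
gripper_force: 0.0
```

```bash
python3 - <<'E'
from h import *
im=snap('scene','s_end.png')
for g in greens(im,'scene',(180,420)): print(g)
C=[(.488,.3058),(.499,.2387),(.51,.1716),(.521,.1045),(.577,.183)]
print('pred cap',w2px('scene',[[*c,.124] for c in C]).round(1).tolist())
a=cv2.imread('pics/s7.png').astype(int); b=im['color'][:,:,::-1].astype(int)
k=np.abs(a-b).sum(2)>60; print('kettle region changed px',k[195:260,208:255].sum(), 'tape',k[220:246,248:277].sum(),'squeeze',k[165:225,435:462].sum())
t0=cv2.imread('pics/top0.png').astype(int); t1=snap('top','t_end.png')['color'][:,:,::-1].astype(int); d=np.abs(t0-t1).sum(2)>60
print('top: tape',d[185:216,373:404].sum(),'jar',d[133:153,314:334].sum(),'brush',d[238:303,272:300].sum())
go(.5,.3,.27)
E
```

```text
([392, 185, 7, 5, 20], [394.7, 186.8])
([374, 188, 6, 5, 19], [376.4, 190.2])
([355, 191, 6, 5, 19], [357.4, 193.5])
([335, 195, 7, 5, 20], [337.9, 197.2])
([387, 197, 12, 8, 49], [391.8, 200.8])
([369, 201, 13, 8, 42], [373.3, 203.9])
([350, 204, 19, 8, 71], [357.8, 207.6])
([331, 208, 13, 8, 65], [337.1, 211.7])
([357, 218, 13, 8, 62], [362.7, 221.9])
pred cap [[395.2, 187.0], [376.5, 190.5], [357.4, 194.0], [337.8, 197.5], [364.8, 207.0]]
kettle region changed px 587 tape 2 squeeze 0
top: tape 0 jar 0 brush 556
shift [-0.65  1.35  0.07] turn 0 | now [0.4857 0.3043 0.2707] yaw 9.0 t 46.35 w 0.0504 gf 0.0 F [-0.8  0.1 -0.6]
```

All five caps match their floor-level predictions. The kettle region differs from the earlier frame, possibly because of the arm's shadow, so I'll compare it with later frames.

```bash
python3 - <<'E'
from h import *
b=cv2.imread('pics/s_end.png').astype(int); S=lambda im:im[198:260,208:255]
for f in('s7','s9','s10'):
    a=cv2.imread('pics/%s.png'%f).astype(int); k=np.abs(S(a)-S(b)).sum(2)>60
    ys,xs=np.nonzero(k); print(f,k.sum(), 'edge-IoU',)
    ea=cv2.Canny(S(a).astype('uint8'),60,150)>0; eb=cv2.Canny(S(b).astype('uint8'),60,150)>0
    g=cv2.dilate(ea.astype('uint8'),np.ones((3,3)))>0; print('edges of end explained',(eb&g).sum()/eb.sum())
# brush: shift-robust check in scene view
a=cv2.imread('pics/scene0.png').astype(int); print('scene brush/jar diff',(np.abs(a-b).sum(2)>60)[255:285,322:345].sum())
t0=cv2.imread('pics/top0.png'); t1=cv2.imread('pics/t_end.png')
for f in('t7','t_end'):
    t=cv2.imread('pics/%s.png'%f); m=cv2.matchTemplate(t[225:320,255:320],t0[242:300,274:298],cv2.TM_CCOEFF_NORMED); _,v,_,l=cv2.minMaxLoc(m); print(f,'brush match',round(v,2),np.array(l)+[255,225],'orig (274,242)')
E
```

```text
s7 494 edge-IoU
edges of end explained 0.9797979797979798
s9 715 edge-IoU
edges of end explained 0.9393939393939394
s10 150 edge-IoU
edges of end explained 0.98989898989899
scene brush/jar diff 0
t7 brush match 1.0 [274 242] orig (274,242)
t_end brush match 0.86 [274 242] orig (274,242)
```

The kettle's edges are unchanged, so the differences are shadow, and the bystanders are all in place. I'll hand in the job.

```bash
python3 -c "
from h import *
print(r.finish_job())"
```

```text
the job is handed in; nothing more can be done
None
```

The job is handed in (the hand-in gave no verdict): the kettle hangs level on the hook, all five glue bottles stand on the floors of the five jar-free cells, and in my final camera checks the tape roll, squeeze bottle, brush and glass jar had not moved.

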